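Pack a foam cool box with samples and cooling balls

TASK

Pack the foam cool box for dispatch: first stand every sample jar upright on its floor; then take the jug, turn it so that its spout faces into the box, pour all the cooling balls out over the spout onto the jars, and stand the empty jug upright on the bench again. Last, put the foam lid on so that it is seated all the way round; leave the tube carrier and the amber bucket where they are.

Things in the scene. Friction and masses are not known exactly. Their poses are not given: they have to be found in the camera images.
- box_in (a point): White foam cool box, fixed to the bench: outside 200 x 260 x 115 mm high, walls and floor 15 mm thick, open on top, inside 170 x 230 mm, 100 mm deep. The point is the centre of its inner floor, 15 mm above the bench; x runs along the 170 mm side, y along the 230 mm side, z up. The rim is 100 mm above this point.
- lid_grip (a point): White foam lid (130 g), right way up on the bench: slab 200 (x) x 260 (y) x 22 mm, below it a stepped plug 10 mm deep (162 x 222 mm, at its bottom 154 x 214) that drops into the box's mouth, on top a grip bar 28 wide (x), 110 long (y), 28 high. The point is the bar's centre, 46 mm above the plug's underside; with the lid seated it is 136 mm above box_in. Fits either way round.
- jug_c (a point): Amber see-through measuring jug (160 g empty, 125 mm high, outside diameter 76 mm at the foot, 124 mm at the rim, wall and floor 4 mm), open on top, holding the cooling balls. The point is on its axis, 62.5 mm above the foot. x points to the spout, z up out of the mouth; the handle is on the -x side.
- jug_spout (a point): Tip of the jug's V-shaped spout, at the rim: 86 mm from the jug's axis on the +x side, 125 mm above the foot. The spout begins 65 mm above the foot and spans 35 degrees either side of x. Same axes as the jug.
- jug_handle (a point): Middle of the upright bar of the jug's D-shaped handle: 91.5 mm from the jug's axis on the -x side, 80 mm above the foot. The bar is 16 mm wide (jug's y), 13 mm thick (x), from 30 to 118 mm above the foot, with arms to the body at 36 and 112 mm; 32 mm of free space between bar and body here. Same axes as the jug.
- jar1_c (a point): Squat white sample jar with a ribbed screw cap, standing on the bench (110 g, 58 mm high; body 48 mm diameter, cap 52 mm diameter over the top 16 mm). The point is its centre, 29 mm above its foot; z is its axis. Two to four of the four jars are there.
- jar2_c (a point): Sample jar like jar1; the point is its centre.
- jar3_c (a point): Sample jar like jar1; the point is its centre.
- jar4_c (a point): Sample jar like jar1; the point is its centre.
- ball1: Pale hard-plastic reusable cooling ball, smooth and slippery, 28 mm diameter, 16 g, in the jug at the start; the point is its centre.
- ball2: Cooling ball like ball1; the point is its centre.
- ball3: Cooling ball like ball1; the point is its centre.
- ball4: Cooling ball like ball1; the point is its centre.
- ball5: Cooling ball like ball1; the point is its centre.
- ball6: Cooling ball like ball1; the point is its centre.
- carrier: Bystander: green fluted tube carrier with a central pull-post, 108 mm diameter, 150 mm high, beyond the box. Origin under its centre.
- bucket: Bystander: lidded round amber bucket with a red clip, 122 mm diameter, 98 mm high, beyond the box. Origin under its centre.
Not all that is in view belongs to the job. What is shaped like the part that bears jar2_c but black, purple or turquoise is not meant.

How it is judged:
By the outcome, as a careful person would: the job done as asked, in the order asked, and still so for the second after the job is handed in, with the robot touching nothing.
Of jar1, jar2, jar3, jar4 only 2 to 4 are there at a start; the rules pass over those that are not, and their reading is None.
At some moment in a run one of jar1, jar2, jar3, jar4, lid may be knocked a few centimetres aside while the robot is not near it.
It also fails if it takes over 210 s, if anything falls off the work surface, if the arm or the gripper's body presses on something with over 40 N, if the wrist force passes 120 N, or if a joint passes its speed limit or range.

ROBOT

A 7-joint arm with a two-finger parallel gripper is mounted at the origin on the work surface. World frame = base frame: x ahead of the robot, y to its left, z up, the work surface at z = 0. Lengths are in m, angles in rad, forces in N, time in s.
With the tool pointing down it reaches from about 0.4 to 0.85 m from the base axis. Payload 10.4 kg.
Tool frame: the origin (TCP) lies midway between the tips of the shut fingers; the grasp point (between the pads) lies 19 mm behind it (grip_point_offset is the distance from the TCP to the grasp point, in m); y points along the fingers, z is the direction in which the jaws open and shut, and the axes are right-handed (so a half turn about y gives the same grasp; the last joint's range is limited). The gripper opens to 85 mm and grips with 20 to 120 N. Pads are 22 mm wide; open, the fingers measure 114 mm over their backs; the gripper's body (76 mm by 85 mm) begins 54 mm behind the grasp point. The pads swing forward as they close: fully open they stand 13 mm farther back than shut.
Start: joints at [-1.33, 0.332, -0.065, 1.46, 0.022, 1.35, -0.088], TCP at [0.163, 0.603, 0.195] pointing down, gripper open.
Joint ranges: [-2.6, 2.6], [-0.5, 2.12], [-1.47, 1.34], [0.16, 2.42], [-1.27, 4.41], [0.06, 2.06], [-2.6, 2.6]. Speed limits (rad/s): [2.22, 2.22, 2.79, 2.79, 3.14, 3.14, 3.14].

INTERFACE

Orientations are given as a unit quaternion [x, y, z, w].
In Python, from workcell import * gives the robot as it stands.
- The arm moves only by the tool send_rows, never from a script. Its argument "motion" is a list of rows, each a list of 7 numbers: the opening in per cent of the stroke, from 0 (shut) to 100 (fully open), then the shift along the tool's x, y, z in m, then the turn, a rotation vector about the tool's x, y, z in rad. In form: [[claw, tx, ty, tz, ax, ay, az], ...]. A call has 1 to 10 rows; each row is the pose to reach, as a shift and turn from the pose commanded when the call began, along the tool's axes at that moment; what a row does not reach only later rows make up. A row lasts 1/12 s, in which the tool goes at most 41.7 mm and 7.16 degrees, less where a joint would pass 70% of its speed; a pose out of reach is approached as far as the arm can. A call with a gripper value outside its range is refused whole. The fingers move at their own pace and stop on an object; "squeeze" is the grip in N (left out, the last holds). Time passes only in rows, so rows that repeat a pose let the fingers close. It gives the time, the measured TCP pose, the force and the opening at its end, in the units of the state.
- get_obs(): the state, without advancing time (a new reading comes with each control period).
- camera(name): name is "scene" or "top" or "wrist"; returns a dict with "pixels" (420x560x3 uint8, red, green, blue), "range_z" (420x560 float32, m along the optical axis (not along the pixel's ray), 0 where there is no reading), "fovy" (degrees; the focal length in pixels is half the picture's height over the tangent of half this angle, whatever the lens; pixels are square), "cx", "cy" (the principal point, pixels), "dist_coeffs" ([k1, k2, p1, p2, k3] as OpenCV has them; the pictures are not rectified), "view" (4x4, takes a point from world to camera coordinates); the wrist camera has in their place "T_tool_cam" (4x4, takes a point from camera to tool coordinates, whose origin is the TCP and whose axes are the tool frame's). Camera axes: x right, y down, z forward; pixel columns grow to the right and rows downward; lengths in m; the calibration is good to about 2 mm. A picture is of the moment at which its call begins: read the wrist's pose just before it.
- hand_in(): hands the job in, once; it reports no verdict.
The state is a dict: "clock": time; "joint_pos": joint angles; "joint_velocities": joint speeds; "tau": joint torques, N m; "position": TCP position; "ee_rot": TCP orientation; "ft_force": force on the tool from outside, world axes, zero at the start; "torque": the same for the moment, N m; "grip_width": opening from 0.0 (shut) to 1.0 (fully open).
Only numpy, scipy, OpenCV 4.12 (cv2) and the standard library are available. Lean on these libraries where they do the work, as an engineer would, in place of code of your own. Each camera call takes 0.05 s, during which the arm holds its last target.

## Working session

There is one attempt and no reset: what is moved stays moved. The work goes in short steps, Python scripts to look and compute and a tool call to move; the robot and the scene stay as the last step left them, time stands still between calls to the robot, and variables do not carry over. Pictures are saved under pics/ and viewed, and the job is handed in when it is done.

Besides the shell and the picture viewer there is one more tool, called after "Request:" in YAML: its name, and indented under it one key for each argument. send_rows: Moves the arm, as the interface text tells. Its arguments: {"type":"object","properties":{"motion":{"type":"array"},"squeeze":{"type":"number"}},"required":["motion"]}

```bash
ls; mkdir -p pics; cat > h.py <<'E'
from workcell import *
import numpy as np, cv2
from scipy.spatial.transform import Rotation as R
def cam(name):
    o=get_obs(); c=camera(name)
    f=210/np.tan(np.radians(c["fovy"])/2)
    c["K"]=np.array([[f,0,c["cx"]],[0,f,c["cy"]],[0,0,1.]]); c["D"]=np.array(c["dist_coeffs"],float)
    if "view" in c: c["Twc"]=np.linalg.inv(np.array(c["view"]))
    else:
        T=np.eye(4);T[:3,:3]=R.from_quat(o["ee_rot"]).as_matrix();T[:3,3]=o["position"]
        c["Twc"]=T@np.array(c["T_tool_cam"])
    return c
def save(c,n): cv2.imwrite("pics/"+n+".png",cv2.cvtColor(c["pixels"],cv2.COLOR_RGB2BGR))
def rays(c,uv):
    uv=np.asarray(uv,float).reshape(-1,1,2)
    n=cv2.undistortPoints(uv,c["K"],c["D"]).reshape(-1,2)
    d=np.c_[n,np.ones(len(n))]
    return c["Twc"][:3,3], d@c["Twc"][:3,:3].T
def onplane(c,uv,z):
    o,d=rays(c,uv); return o+d*((z-o[2])/d[:,2])[:,None]
def cloud(c):
    H,W=c["range_z"].shape
    v,u=np.mgrid[0:H,0:W]
    o,d=rays(c,np.c_[u.ravel(),v.ravel()])
    return (o+d*c["range_z"].ravel()[:,None]).reshape(H,W,3)
def proj(c,P):
    V=np.linalg.inv(c["Twc"]); 
    return cv2.projectPoints(np.asarray(P,float).reshape(-1,1,3),cv2.Rodrigues(V[:3,:3])[0],V[:3,3],c["K"],c["D"])[0].reshape(-1,2)
def st():
    o=get_obs(); M=R.from_quat(o["ee_rot"]).as_matrix()
    print("t",round(o["clock"],2),"p",np.round(o["position"],4),"F",np.round(o["ft_force"],1),"g",round(o["grip_width"],3)); print(np.round(M,3)); print("q",np.round(o["joint_pos"],3)); return o,M
E
python3 - <<'E'
from h import *
for n in ["scene","top","wrist"]:
    c=cam(n); save(c,n+"0"); print(n,c["fovy"],c["D"],np.round(c["Twc"],3).tolist())
st(); import workcell; print([x for x in dir(workcell) if x[0]!='_'])
try: print(grip_point_offset)
except Exception as e: print(e)
E
```

```text
pics
scene 53.26943068362857 [-0.1065843  0.         0.         0.         0.       ] [[0.228, 0.809, -0.542, 1.117], [0.974, -0.193, 0.121, -0.115], [-0.006, -0.556, -0.831, 1.015], [0.0, 0.0, 0.0, 1.0]]
top 50.288245374809534 [0.0257756 0.        0.        0.        0.       ] [[-0.014, -0.982, 0.19, 0.361], [-1.0, 0.008, -0.03, 0.017], [0.028, -0.191, -0.981, 1.103], [0.0, 0.0, 0.0, 1.0]]
wrist 69.69573981227492 [-0.01164722  0.          0.          0.          0.        ] [[0.26, 0.929, 0.262, 0.097], [0.966, -0.25, -0.072, 0.622], [-0.002, 0.272, -0.962, 0.372], [0.0, 0.0, 0.0, 1.0]]
t 0.15 p [0.1629 0.6031 0.1939] F [0.7 0.2 0.7] g 1.001
[[ 0.965 -0.     0.261]
 [-0.261 -0.001  0.965]
 [ 0.    -1.    -0.001]]
q [-1.33   0.333 -0.065  1.461  0.022  1.35  -0.089]
['MotionError', 'camera', 'get_obs', 'grip_point_offset', 'hand_in']
0.0187
```

View pics/scene0.png

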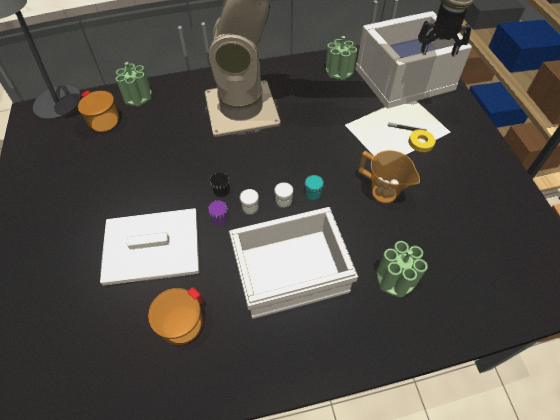

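View pics/top0.png

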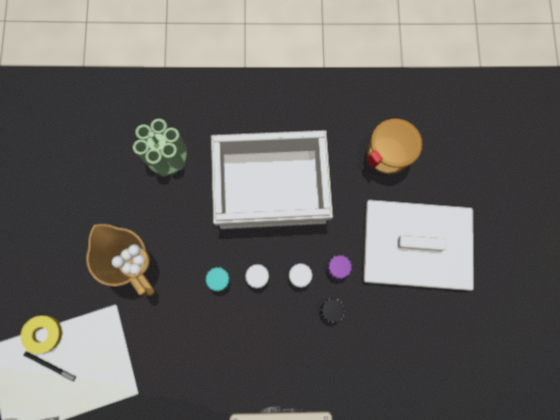

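View pics/wrist0.png

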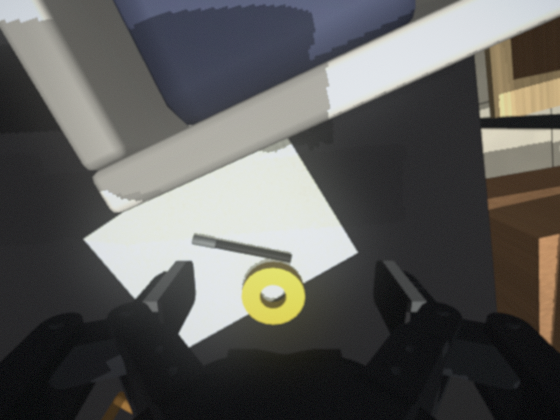

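The scene view shows the box at about (293,262), two white jars at (249,202) and (284,195), the jug at (390,178) and the lid at (150,246). The top view has the jars at (257,276) and (300,276), the jug at (118,255) with its handle at (143,285), and the lid at (420,245). The black, purple and turquoise jars are decoys. Next I'll measure these.

```bash
cat >> h.py <<'E'
def comps(m,amin=60):
    n,l,s,ce=cv2.connectedComponentsWithStats(m.astype(np.uint8)); 
    return [(l==i) for i in range(1,n) if s[i,4]>=amin]
E
python3 - <<'E'
from h import *
for n in ["top","scene"]:
    c=cam(n); P=cloud(c); h=cv2.cvtColor(c["pixels"],cv2.COLOR_RGB2HSV)
    white=(h[...,1]<60)&(h[...,2]>110)
    z=P[...,2]; inb=(P[...,0]>0.25)&(P[...,0]<1)&(abs(P[...,1])<0.6)
    for name,lo,hi in [("jarcap .058",.05,.066),("boxrim .115",.107,.123),("lid slab .032",.024,.040),("bar .060",.052,.068)]:
        for m in comps(white&inb&(z>lo)&(z<hi),60):
            p=P[m]; ys,xs=np.nonzero(m)
            r=cv2.minAreaRect((p[:,:2]*1000).astype(np.float32))
            print(n,name,m.sum(),"px",xs.mean().round(),ys.mean().round(),"z",np.median(p[:,2]).round(4),"rect mm",np.round(r[0],1),np.round(r[1],1),round(r[2],1))
    am=(h[...,0]<22)&(h[...,1]>120)&(h[...,2]>50)&inb&(z>0.03)
    for m in comps(am,60):
        p=P[m]; ys,xs=np.nonzero(m); print(n,"amber",m.sum(),xs.mean(),ys.mean(),p.min(0).round(3),p.max(0).round(3),p.mean(0).round(3))
E
```

```text
top jarcap .058 552 px 422.0 242.0 z 0.0606 rect mm [ 498.3 -340.5] [110.2  28.6] 84.9
top jarcap .058 393 px 300.0 275.0 z 0.059 rect mm [425.5 -49.6] [50.6 51. ] 43.5
top jarcap .058 398 px 257.0 275.0 z 0.0587 rect mm [424.4  50.4] [50.8 50.3] 44.9
top boxrim .115 2558 px 271.0 176.0 z 0.1149 rect mm [650.3  16.4] [207.1 267.5] 2.4
top lid slab .032 8177 px 419.0 245.0 z 0.033 rect mm [ 497.8 -341.8] [261.6 202.3] 84.6
top lid slab .032 114 px 138.0 257.0 z 0.0305 rect mm [476.6 333.3] [23.9 54.8] 86.8
top lid slab .032 178 px 125.0 261.0 z 0.0306 rect mm [464.6 360.6] [31.7 56.9] 85.3
top bar .060 544 px 422.0 242.0 z 0.0606 rect mm [ 498.3 -340.5] [110.2  28.6] 84.9
top bar .060 391 px 300.0 275.0 z 0.059 rect mm [425.5 -49.6] [50.6 51. ] 43.5
top bar .060 396 px 257.0 275.0 z 0.0587 rect mm [424.3  50.4] [51.  48.6] 89.0
top amber 2248 393.6699288256228 145.364768683274 [ 0.361 -0.343  0.031] [0.793 0.017 1.103] [ 0.726 -0.276  0.096]
top amber 2242 112.86797502230152 256.56110615521857 [0.361 0.017 0.03 ] [0.535 0.414 1.103] [0.469 0.369 0.094]
scene jarcap .058 234 px 284.0 1
[... 700 characters left out ...]
.0 z 0.0319 rect mm [749.9  18.3] [  5.  254.6] 2.1
scene bar .060 227 px 284.0 190.0 z 0.0578 rect mm [423.   51.1] [48.7 54.8] 76.0
scene bar .060 230 px 249.0 196.0 z 0.0577 rect mm [424.2 -49.4] [51.8 49.9] 34.5
scene bar .060 258 px 283.0 233.0 z 0.06 rect mm [564.2  15.9] [  8.8 228.8] 1.1
scene bar .060 396 px 147.0 239.0 z 0.0593 rect mm [ 497.3 -340.5] [110.   30.3] 85.6
scene bar .060 185 px 300.0 297.0 z 0.058 rect mm [749.7  19.3] [  3.3 254.1] 2.6
scene amber 1711 389.791934541204 170.96434833430743 [0.385 0.289 0.03 ] [0.536 0.414 0.13 ] [0.451 0.358 0.086]
scene amber 2439 176.1861418614186 314.74661746617465 [ 0.672 -0.344  0.03 ] [ 0.794 -0.218  0.104] [ 0.74  -0.279  0.092]
```

Both views agree to about 2 mm:

| Item | Measured position |
|---|---|
| Box | centre (0.650, 0.0165), yaw about 2.4° |
| Jars | (0.424, 0.050) and (0.425, -0.050) |
| Lid bar | (0.498, -0.3405), yaw about -5° |

Next come the jug pose and a helper that computes move deltas.

```bash
cat >> h.py <<'E'
def Rdir(y,z):
    y=np.array(y,float);y/=np.linalg.norm(y);z=np.array(z,float);z-=y*(y@z);z/=np.linalg.norm(z)
    return np.c_[np.cross(y,z),y,z]
def delta(p,M=None):
    o=get_obs(); M0=R.from_quat(o["ee_rot"]).as_matrix()
    M=M0 if M is None else M
    d=M0.T@(np.array(p)-o["position"]); w=R.from_matrix(M0.T@M).as_rotvec()
    print("delta",np.round(d,4),np.round(w,4),"rows",round(max(np.linalg.norm(d)/.0417,np.degrees(np.linalg.norm(w))/7.16),1))
DOWN=np.array([0,0,-1.])
def az(a): a=np.radians(a); return np.array([np.cos(a),np.sin(a),0])
E
python3 - <<'E'
from h import *
from scipy.optimize import least_squares
for n in ["top","scene"]:
    c=cam(n); P=cloud(c); h=cv2.cvtColor(c["pixels"],cv2.COLOR_RGB2HSV)
    m=(h[...,0]<25)&(h[...,1]>100)&(h[...,2]>40)&(P[...,0]>.3)&(P[...,0]<.6)&(P[...,1]>.22)&(P[...,1]<.5)
    p=P[m]; r=p[(p[:,2]>.119)&(p[:,2]<.131)][:,:2]
    print(n,len(r))
    f=lambda q: np.hypot(r[:,0]-q[0],r[:,1]-q[1])-.061
    s=least_squares(f,[.46,.36],loss="cauchy",f_scale=.002); C=s.x
    d=np.hypot(*(r-C).T); sp=r[(d>.070)&(d<.09)]
    a=np.degrees(np.arctan2(*(sp-C).T[::-1]))
    print("C",C.round(4),"inl",(abs(f(C))<.004).sum(),"maxd",np.sort(d)[-5:].round(3))
    print("hist az of d>.07",np.histogram(a,bins=np.arange(-180,181,20)))
    hp=p[(np.hypot(*(p[:,:2]-C).T)>.08)&(p[:,2]>.03)]; b=np.degrees(np.arctan2(*(hp[:,:2]-C).T[::-1]))
    near=hp[(b<-90)|(b>170)]; print("handle",len(near),near.mean(0).round(4) if len(near) else 0, np.degrees(np.arctan2(*(near[:,:2].mean(0)-C)[::-1])))
    hi=r[d>.08]; print("far pts",hi.round(3)[:6])
delta([.4245,.0505,.13],Rdir(DOWN,az(0)))
E
```

```text
top 460
C [0.4666 0.3518] inl 305 maxd [0.092 0.093 0.094 0.096 0.097]
hist az of d>.07 (array([ 0, 21,  1,  0,  0,  0,  0,  0,  0,  3, 47, 40,  0,  0,  0,  0,  0,
        0]), array([-180, -160, -140, -120, -100,  -80,  -60,  -40,  -20,    0,   20,
         40,   60,   80,  100,  120,  140,  160,  180]))
handle 150 [0.3933 0.2961 0.0917] -142.7809687519085
far pts [[0.537 0.396]
 [0.537 0.394]
 [0.537 0.39 ]
 [0.534 0.402]
 [0.534 0.4  ]
 [0.534 0.397]]
scene 238
C [0.4675 0.3525] inl 181 maxd [0.08  0.08  0.082 0.082 0.083]
hist az of d>.07 (array([ 0,  1,  0,  0,  0,  0,  0,  0,  0,  1, 12, 16,  0,  0,  0,  0,  0,
        0]), array([-180, -160, -140, -120, -100,  -80,  -60,  -40,  -20,    0,   20,
         40,   60,   80,  100,  120,  140,  160,  180]))
handle 130 [0.3974 0.2959 0.0811] -141.03745461994635
far pts [[0.4   0.304]
 [0.528 0.405]
 [0.53  0.405]
 [0.536 0.395]
 [0.536 0.398]]
delta [ 0.3967  0.0645 -0.4655] [2.000e-04 1.307e+00 2.000e-04] rows 14.7
```

Request:
send_rows:
  motion:
    - [100,0.3967,0.0,-0.4655,0,1.307,0]
    - [100,0.3967,0.0,-0.4655,0,1.307,0]
    - [100,0.3967,0.0,-0.4655,0,1.307,0]
    - [100,0.3967,0.0,-0.4655,0,1.307,0]
    - [100,0.3967,0.0,-0.4655,0,1.307,0]
    - [100,0.3967,0.0,-0.4655,0,1.307,0]
    - [100,0.3967,0.0,-0.4655,0,1.307,0]
    - [100,0.3967,0.0,-0.4655,0,1.307,0]
    - [100,0.3967,0.0,-0.4655,0,1.307,0]
    - [100,0.3967,0.0,-0.4655,0,1.307,0]
  squeeze: 30

```text
clock: 1.18
position: [0.3416, 0.2249, 0.1947]
ee_rot: [-0.512, 0.487, -0.487, 0.513]
ft_force: [1.2, 0.3, 1.6]
grip_width: 0.999
```

```bash
python3 -c "
from h import *
st(); delta([.4243,.0503,.10],Rdir(DOWN,az(0)))"
```

```text
t 1.18 p [0.3416 0.2249 0.1947] F [1.2 0.3 1.6] g 0.999
[[ 0.051  0.     0.999]
 [-0.999  0.001  0.051]
 [-0.001 -1.     0.   ]]
q [-0.979 -0.174  0.257  1.996  0.045  1.313 -0.687]
delta [0.1787 0.0946 0.0737] [-0.0003  0.051  -0.001 ] rows 5.2
```

Request:
send_rows:
  motion:
    - [100,0.179,0.094,0.074,0,0.051,0]
    - [100,0.179,0.094,0.074,0,0.051,0]
    - [100,0.179,0.094,0.074,0,0.051,0]
    - [100,0.179,0.094,0.074,0,0.051,0]
    - [100,0.179,0.094,0.074,0,0.051,0]
    - [100,0.179,0.094,0.074,0,0.051,0]
    - [100,0.179,0.094,0.074,0,0.051,0]

```text
clock: 1.77
position: [0.4251, 0.0497, 0.0996]
ee_rot: [0.501, -0.5, 0.5, -0.5]
ft_force: [-0.6, -0.5, 0.8]
grip_width: 1.003
```

```bash
python3 -c "
from h import *
st(); delta([.4243,.0503,.025],Rdir(DOWN,az(0)));c=cam('wrist');save(c,'w1');print(proj(c,[[.424,.0503,.058],[.425,-.0495,.058]]))
h=cv2.cvtColor(c['pixels'],cv2.COLOR_RGB2HSV);P=cloud(c)
for m in comps((h[...,1]<60)&(h[...,2]>110)&(P[...,2]>.045)&(P[...,2]<.07),200): ys,xs=np.nonzero(m);print(m.sum(),xs.mean(),ys.mean(),P[m].min(0).round(3),P[m].max(0).round(3))"
```

```text
t 1.77 p [0.4251 0.0497 0.0996] F [-0.6 -0.5  0.8] g 1.003
[[ 0.001 -0.002  1.   ]
 [-1.    -0.001  0.001]
 [ 0.001 -1.    -0.002]]
q [-0.788 -0.054  0.558  2.096  0.033  1.093 -0.245]
delta [-0.0006  0.0746 -0.0007] [0.0016 0.0013 0.0011] rows 1.8
[[282.14128162 220.34820752]
 [283.31007284 331.54199472]]
3494 282.9791070406411 215.12278191184888 [0.398 0.025 0.045] [0.45  0.079 0.059]
2666 283.81432858214555 325.7280570142536 [ 0.399 -0.074  0.045] [ 0.452 -0.022  0.059]
```

Request:
send_rows:
  motion:
    - [100,-0.002,0.03,-0.001,0,0,0]
    - [100,-0.002,0.06,-0.001,0,0,0]
    - [100,-0.002,0.074,-0.001,0,0,0]
    - [100,-0.002,0.074,-0.001,0,0,0]
    - [40,-0.002,0.074,-0.001,0,0,0]
    - [40,-0.002,0.074,-0.001,0,0,0]
    - [40,-0.002,0.074,-0.001,0,0,0]
    - [40,-0.002,0.074,-0.001,0,0,0]
    - [40,-0.002,0.074,-0.001,0,0,0]
    - [40,-0.002,0.074,-0.001,0,0,0]
  squeeze: 40

```text
clock: 2.65
position: [0.4246, 0.0545, 0.027]
ee_rot: [-0.501, 0.498, -0.499, 0.502]
ft_force: [-0.5, 1.1, 0.6]
grip_width: 0.399
```

```bash
python3 -c "
from h import *
st(); delta([.4243,.0503,.17],Rdir(DOWN,az(0)))
b=np.array([.650,.0165]); y=az(92.4)[:2]
for s in (1,-1): print(b+s*.045*y)"
```

```text
t 2.65 p [0.4246 0.0545 0.027 ] F [-0.5  1.1  0.6] g 0.399
[[ 0.006  0.001  1.   ]
 [-1.     0.001  0.006]
 [-0.001 -1.     0.001]]
q [-0.783  0.071  0.571  2.169 -0.049  0.912 -0.176]
delta [ 0.0041 -0.143  -0.0002] [-0.0008  0.006  -0.0006] rows 3.4
[0.6481156  0.06146053]
[ 0.6518844  -0.02846053]
```

```bash
python3 -c "
from h import *
c=cam('wrist');save(c,'w2');c=cam('scene');save(c,'s2')"
```

```text
(no output)
```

View pics/w2.png

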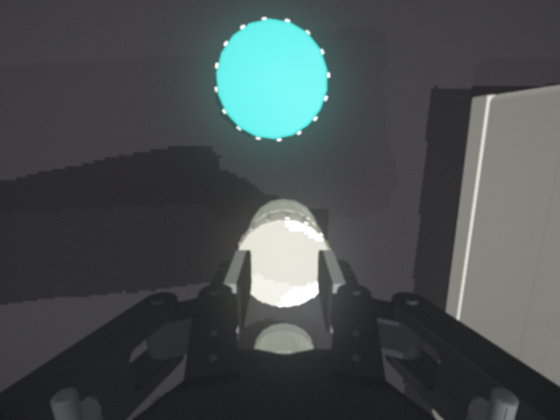

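View pics/s2.png

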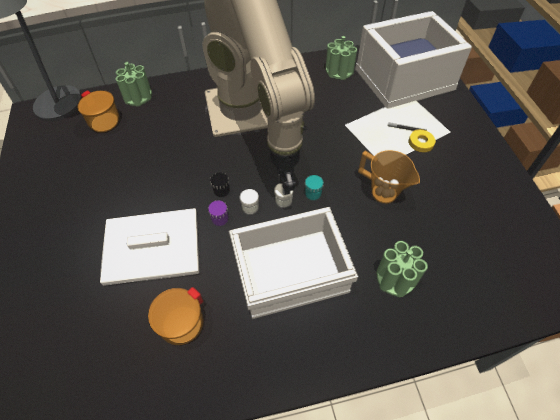

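```bash
python3 -c "
from h import *
for n in ['wrist','scene','top']:
  c=cam(n)
  h=cv2.cvtColor(c['pixels'],cv2.COLOR_RGB2HSV);P=cloud(c)
  o=get_obs();print(n,proj(c,[o['position'],o['position']+[0,0,.025]]).round())
  for m in comps((h[...,1]<60)&(h[...,2]>110)&(P[...,2]>.045)&(P[...,2]<.075)&(P[...,0]<.5)&(abs(P[...,1])<.15),50): ys,xs=np.nonzero(m);print(m.sum(),xs.mean(),ys.mean(),P[m].min(0).round(3),P[m].max(0).round(3),P[m].mean(0).round(3))"
```

```text
wrist [[283. 241.]
 [283. 257.]]
6255 284.09736211031174 258.6535571542766 [0.401 0.025 0.045] [0.45  0.079 0.075] [0.425 0.056 0.057]
scene [[285. 196.]
 [285. 191.]]
138 281.3695652173913 192.15217391304347 [0.4   0.026 0.045] [0.45  0.073 0.075] [0.431 0.043 0.056]
253 248.86561264822134 197.10671936758894 [ 0.397 -0.075  0.045] [ 0.45  -0.024  0.063] [ 0.427 -0.05   0.057]
top [[256. 276.]
 [255. 276.]]
395 300.253164556962 274.66075949367087 [ 0.399 -0.075  0.046] [ 0.452 -0.024  0.063] [ 0.425 -0.05   0.059]
```

The jar is still upright and centred between the pads, and the opening stopped exactly at the commanded 40. I'll close further to find out whether it is actually gripped.

Request:
send_rows:
  motion:
    - [15,0,0,0,0,0,0]
    - [15,0,0,0,0,0,0]
    - [15,0,0,0,0,0,0]
  squeeze: 40

```text
clock: 3.15
position: [0.4242, 0.0543, 0.0265]
ee_rot: [0.501, -0.499, 0.498, -0.501]
ft_force: [-0.2, -0.5, 0.3]
grip_width: 0.146
```

```bash
python3 -c "
from h import *
st();c=cam('wrist');save(c,'w3')"
```

```text
t 3.15 p [0.4242 0.0543 0.0265] F [-0.2 -0.5  0.3] g 0.146
[[ 0.006 -0.     1.   ]
 [-1.     0.     0.006]
 [-0.    -1.    -0.   ]]
q [-0.783  0.072  0.571  2.17  -0.049  0.912 -0.176]
```

View pics/w3.png

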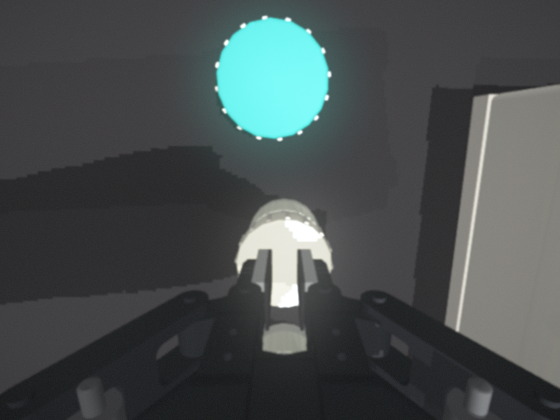

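```bash
python3 -c "
from h import *
o=get_obs()
c=cam('wrist');P=cloud(c);T=np.array(c['T_tool_cam']);print(T.round(3))
for u,v in [(265,255),(265,300),(308,255),(312,290),(285,285),(270,80),(285,345),(480,100),(300,20),(285,320)]: print(u,v,c['range_z'][v,u].round(3),P[v,u].round(3))
c=cam('scene');save(c,'s3');P=cloud(c);print(c['range_z'][150:200:6,285].round(3)); print(P[150:206:6,285].round(3))
i=c['pixels'][130:230,220:340];cv2.imwrite('pics/s3z.png',cv2.cvtColor(cv2.resize(i,None,fx=6,fy=6,interpolation=2),cv2.COLOR_RGB2BGR))"
```

```text
[[-0.     0.962  0.272 -0.069]
 [ 0.001 -0.272  0.962 -0.179]
 [ 1.     0.001 -0.001  0.001]
 [ 0.     0.     0.     1.   ]]
265 255 0.141 [0.416 0.066 0.075]
265 300 0.12 [0.417 0.058 0.1  ]
308 255 0.143 [0.436 0.065 0.073]
312 290 0.0 [0.424 0.124 0.205]
285 285 0.166 [0.425 0.04  0.056]
270 80 0.136 [0.418 0.144 0.058]
285 345 0.212 [ 0.426 -0.024  0.026]
480 100 0.186 [0.546 0.141 0.007]
300 20 0.181 [ 0.433  0.186 -0.001]
285 320 0.238 [ 0.426 -0.023 -0.001]
[0.995 1.025 1.037 1.06  1.073 1.145 1.099 1.188 1.188]
[[0.464 0.045 0.268]
 [0.455 0.047 0.237]
 [0.46  0.046 0.22 ]
 [0.458 0.047 0.194]
 [0.462 0.046 0.175]
 [0.432 0.053 0.11 ]
 [0.472 0.044 0.137]
 [0.433 0.053 0.056]
 [0.447 0.05  0.048]
 [0.444 0.051 0.013]]
```

View pics/s3z.png

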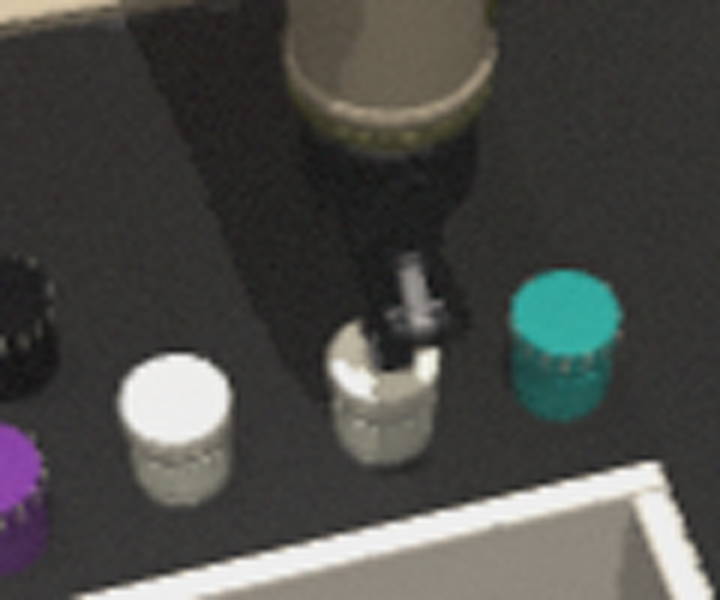

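```bash
python3 -c "
from h import *
c=cam('wrist');T=np.array(c['T_tool_cam']);P=cloud(c);o=get_obs();M=R.from_quat(o['ee_rot']).as_matrix()
L=(P-o['position'])@M
for u in (258,262,266,270): print(u,[(v,L[v,u].round(3).tolist()) for v in range(240,330,8)])
i=c['pixels'][200:360,200:370];cv2.imwrite('pics/w3z.png',cv2.cvtColor(cv2.resize(i,None,fx=4,fy=3.7,interpolation=2),cv2.COLOR_RGB2BGR))"
```

```text
258 [(240, [-0.013, -0.032, -0.013]), (248, [-0.008, -0.03, -0.013]), (256, [-0.011, -0.048, -0.012]), (264, [-0.011, -0.057, -0.011]), (272, [-0.011, -0.065, -0.01]), (280, [-0.011, -0.071, -0.01]), (288, [-0.013, -0.08, -0.009]), (296, [-0.012, -0.084, -0.009]), (304, [-0.012, -0.089, -0.008]), (312, [-0.015, -0.099, -0.007]), (320, [-0.013, -0.1, -0.007]), (328, [-0.011, -0.101, -0.007])]
262 [(240, [-0.012, -0.031, -0.011]), (248, [-0.008, -0.031, -0.011]), (256, [-0.012, -0.049, -0.01]), (264, [-0.011, -0.057, -0.009]), (272, [-0.011, -0.065, -0.009]), (280, [-0.012, -0.072, -0.008]), (288, [-0.009, -0.074, -0.008]), (296, [-0.007, -0.077, -0.008]), (304, [-0.007, -0.082, -0.007]), (312, [-0.003, -0.081, -0.008]), (320, [-0.0, -0.082, -0.008]), (328, [0.003, -0.082, -0.008])]
266 [(240, [-0.012, -0.03, -0.009]), (248, [-0.008, -0.031, -0.009]), (256, [-0.011, -0.048, -0.008]), (264, [-0.011, -0.056, -0.007]), (272, [-0.011, -0.065, -0.007]), (280, [-0.012, -0.072, -0.007]), (288, [-0.009, -0.073, -0.007]), (296, [-0.005, -0.073, -0.007]), (304, [-0.001, -0.073, -0.007]), (312, [0.002, -0.073, -0.007]), (320, [0.006, -0.073, -0.007]), (328, [0.009, -0.074, -0.007])]
270 [(240, [-0.013, -0.031, -0.007]), (248, [-0.008, -0.031, -0.007]), (256, [-0.012, -0.049, -0.006]), (264, [-0.011, -0.056, -0.006]), (272, [-0.008, -0.057, -0.006]), (280, [-0.005, -0.059, -0.006]), (288, [-0.001, -0.06, -0.006]), (296, [-0.069, -0.179, 0.001]), (304, [0.006, -0.062, -0.006]), (312, [0.009, -0.062, -0.006]), (320, [0.078, 0.027, -0.011]), (328, [0.082, 0.023, -0.011])]
```

View pics/w3z.png

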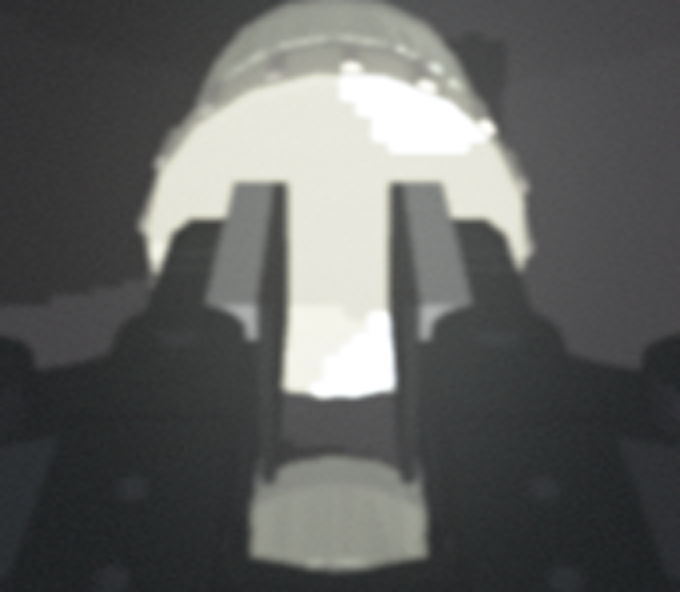

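The wrist depth and the scene view both put the real fingertips about 43 mm behind the reported TCP, so they are still some 15 mm above the cap. I'll allow for that offset: reopen, go about 45 mm lower, and watch the force.

Request:
send_rows:
  motion:
    - [100,0.002,0,0,0,0,0]
    - [100,0.002,0,0,0,0,0]
    - [100,0.002,0,0,0,0,0]
    - [100,0.002,0,0,0,0,0]
    - [100,0.002,0,0,0,0,0]
    - [100,0.002,0,0,0,0,0]
    - [100,0.002,0.01,0,0,0,0]
    - [100,0.002,0.02,0,0,0,0]
    - [100,0.002,0.025,0,0,0,0]
    - [100,0.002,0.025,0,0,0,0]
  squeeze: 40

```text
clock: 4.18
position: [0.423, 0.0518, -0.0002]
ee_rot: [0.502, -0.499, 0.498, -0.5]
ft_force: [-0.4, 0.1, -0.0]
grip_width: 0.998
```

```bash
python3 -c "
from h import *
st();c=cam('wrist');save(c,'w4')
P=cloud(c);o=get_obs();M=R.from_quat(o['ee_rot']).as_matrix()
L=(P-o['position'])@M
for u in (165,175,185,195,): print(u,[(v,L[v,u].round(3).tolist()) for v in range(240,330,8)])
"
```

```text
t 4.18 p [ 4.23e-01  5.18e-02 -2.00e-04] F [-0.4  0.1 -0. ] g 0.998
[[ 0.006 -0.003  1.   ]
 [-1.    -0.001  0.006]
 [ 0.001 -1.    -0.003]]
q [-0.77   0.128  0.571  2.191 -0.091  0.848 -0.136]
165 [(240, [-0.0, 0.001, -0.076]), (248, [0.005, 0.001, -0.076]), (256, [0.011, 0.001, -0.077]), (264, [0.017, 0.001, -0.078]), (272, [-0.007, -0.056, -0.053]), (280, [-0.011, -0.071, -0.047]), (288, [-0.011, -0.077, -0.045]), (296, [-0.011, -0.082, -0.043]), (304, [-0.008, -0.083, -0.042]), (312, [-0.005, -0.083, -0.043]), (320, [-0.002, -0.084, -0.043]), (328, [-0.017, -0.109, -0.032])]
175 [(240, [-0.0, 0.001, -0.069]), (248, [0.005, 0.001, -0.07]), (256, [0.011, 0.001, -0.07]), (264, [-0.011, -0.056, -0.048]), (272, [-0.011, -0.064, -0.045]), (280, [-0.011, -0.071, -0.043]), (288, [-0.009, -0.073, -0.043]), (296, [-0.005, -0.073, -0.043]), (304, [-0.003, -0.075, -0.042]), (312, [0.001, -0.074, -0.043]), (320, [0.004, -0.076, -0.043]), (328, [0.006, -0.078, -0.042])]
185 [(240, [-0.001, 0.0, -0.063]), (248, [0.005, 0.001, -0.063]), (256, [0.011, 0.001, -0.064]), (264, [-0.011, -0.056, -0.044]), (272, [-0.009, -0.061, -0.042]), (280, [-0.006, -0.061, -0.043]), (288, [-0.003, -0.062, -0.043]), (296, [0.0, -0.064, -0.042]), (304, [0.004, -0.064, -0.042]), (312, [0.007, -0.066, -0.042]), (320, [0.011, -0.066, -0.043]), (328, [0.065, 0.001, -0.069])]
195 [(240, [0.0, 0.002, -0.057]), (248, [0.005, 0.001, -0.057]), (256, [0.011, 0.002, -0.058]), (264, [0.016, 0.0, -0.058]), (272, [0.022, 0.002, -0.059]), (280, [0.028, 0.002, -0.059]), (288, [0.004, -0.05, -0.042]), (296, [0.008, -0.051, -0.042]), (304, [0.046, 0.002, -0.06]), (312, [0.052, 0.001, -0.061]), (320, [0.058, 0.0, -0.061]), (328, [0.065, 0.001, -0.062])]
```

View pics/w4.png

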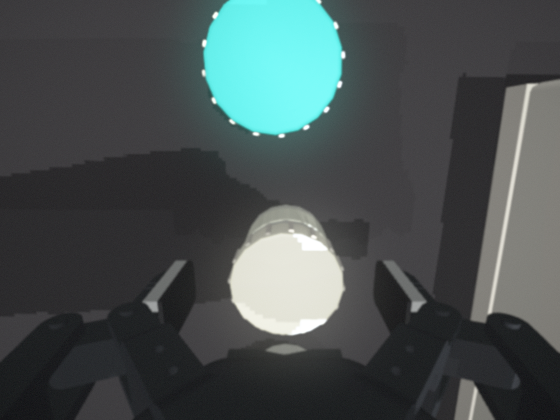

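Request:
send_rows:
  motion:
    - [100,0.0,0.012,0.001,0,0,0]
    - [100,0,0.024,0.001,0,0,0]
    - [100,0,0.024,0.001,0,0,0]
    - [30,0,0.024,0.001,0,0,0]
    - [30,0,0.024,0.001,0,0,0]
    - [30,0,0.024,0.001,0,0,0]
    - [30,0,0.024,0.001,0,0,0]
    - [30,0,0.024,0.001,0,0,0]
  squeeze: 40

```text
clock: 4.9
position: [0.4258, 0.0525, -0.0217]
ee_rot: [-0.501, 0.498, -0.499, 0.502]
ft_force: [-2.8, -1.1, 5.6]
grip_width: 0.596
```

```bash
python3 -c "
from h import *
st();delta([.4242,.0518,.12],Rdir(DOWN,az(0)))"
```

```text
t 4.9 p [ 0.4258  0.0525 -0.0217] F [-2.8 -1.1  5.6] g 0.596
[[ 0.006  0.001  1.   ]
 [-1.     0.001  0.006]
 [-0.001 -1.     0.001]]
q [-0.756  0.18   0.565  2.2   -0.135  0.793 -0.098]
delta [ 0.0006 -0.1417 -0.0014] [-0.0009  0.0059 -0.0008] rows 3.4
```

Gripped at 0.596, about 51 mm, which matches the 52 mm cap. Lifting.

Request:
send_rows:
  motion:
    - [30,0,-0.04,0,0,0,0]
    - [30,0,-0.08,0,0,0,0]
    - [30,0,-0.12,0,0,0,0]
    - [30,0,-0.155,0,0,0,0]
    - [30,-0.009,-0.155,0.04,0,0,0]
    - [30,-0.009,-0.155,0.08,0,-0.02,0]
    - [30,-0.009,-0.155,0.12,0,-0.035,0]
    - [30,-0.009,-0.155,0.16,0,-0.035,0]
    - [30,-0.009,-0.155,0.2,0,-0.035,0]
    - [30,-0.009,-0.155,0.222,0,-0.035,0]

```text
clock: 5.73
position: [0.6502, 0.0631, 0.1321]
ee_rot: [-0.51, 0.489, -0.49, 0.51]
ft_force: [-0.5, -0.0, -0.3]
grip_width: 0.598
```

```bash
python3 -c "
from h import *
st();delta([.6481,.0615,.0],Rdir(DOWN,az(2.4)));c=cam('scene');save(c,'s5');c=cam('wrist');save(c,'w5')"
```

```text
t 5.73 p [0.6502 0.0631 0.1321] F [-0.5 -0.  -0.3] g 0.598
[[ 0.042  0.001  0.999]
 [-0.999 -0.001  0.042]
 [ 0.001 -1.     0.001]]
q [-0.625  0.485  0.631  1.491 -0.292  1.26   0.082]
delta [ 0.0014  0.1321 -0.0022] [-0.0007  0.0003  0.0006] rows 3.2
```

View pics/s5.png

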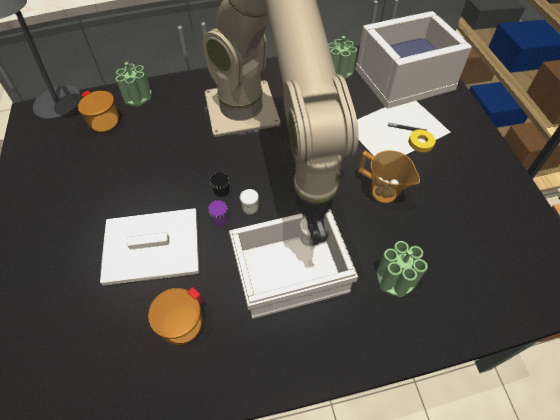

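View pics/w5.png

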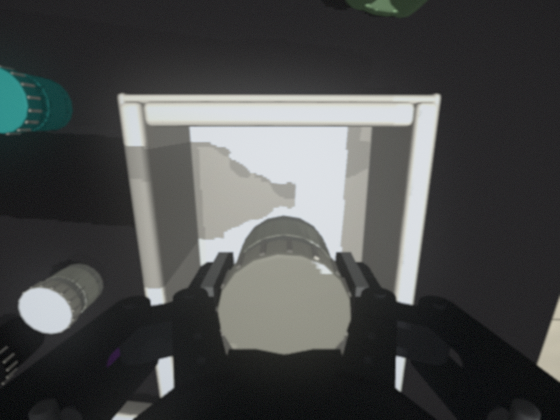

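Request:
send_rows:
  motion:
    - [30,0.001,0.04,-0.002,0,0,0]
    - [30,0.001,0.08,-0.002,0,0,0]
    - [30,0.001,0.115,-0.002,0,0,0]
    - [30,0.001,0.13,-0.002,0,0,0]
    - [30,0.001,0.137,-0.002,0,0,0]
    - [30,0.001,0.139,-0.002,0,0,0]
    - [30,0.001,0.139,-0.002,0,0,0]

```text
clock: 6.42
position: [0.6461, 0.0616, -0.0049]
ee_rot: [-0.51, 0.489, -0.49, 0.511]
ft_force: [0.4, -0.7, -1.2]
grip_width: 0.597
```

```bash
python3 -c "
from h import *
st()"
```

```text
t 6.42 p [ 0.6461  0.0616 -0.0049] F [ 0.4 -0.7 -1.2] g 0.597
[[ 0.041  0.002  0.999]
 [-0.999  0.     0.041]
 [-0.    -1.     0.002]]
q [-0.585  0.615  0.568  1.618 -0.374  1.017  0.139]
```

Request:
send_rows:
  motion:
    - [30,0,0.002,0.001,0,0,0]
    - [30,0,0.003,0.001,0,0,0]
    - [30,0,0.003,0.001,0,0,0]

```text
clock: 6.67
position: [0.6479, 0.0618, -0.0066]
ee_rot: [-0.509, 0.489, -0.49, 0.511]
ft_force: [-4.1, 1.4, 11.8]
grip_width: 0.592
```

```bash
python3 -c "
from h import *
st()"
```

```text
t 6.67 p [ 0.6479  0.0618 -0.0066] F [-4.1  1.4 11.8] g 0.592
[[ 0.041  0.003  0.999]
 [-0.999  0.001  0.041]
 [-0.001 -1.     0.003]]
q [-0.583  0.619  0.567  1.615 -0.377  1.014  0.141]
```

Floor contact at 12 N. I'll release, lift out and go to jar 2.

Request:
send_rows:
  motion:
    - [85,0,0,0,0,0,0]
    - [85,0,0,0,0,0,0]
    - [85,0,0,0,0,0,0]
    - [85,0,0,0,0,0,0]
    - [85,0,-0.035,0,0,0,0]
    - [85,0,-0.075,0,0,0,0]
    - [85,0,-0.115,0,0,0,0]
    - [85,0,-0.145,0,0,0,0]
    - [100,0.02,-0.15,-0.03,0,0.02,0]
    - [100,0.04,-0.15,-0.065,0,0.04,0]

```text
clock: 7.5
position: [0.585, 0.0194, 0.143]
ee_rot: [-0.499, 0.498, -0.501, 0.502]
ft_force: [-1.2, -1.3, 1.6]
grip_width: 1.0
```

```bash
python3 -c "
from h import *
st();delta([.425,-.049,.1],Rdir(DOWN,az(0)))
for n in ['top','scene']:
  c=cam(n);save(c,n+'6')
  h=cv2.cvtColor(c['pixels'],cv2.COLOR_RGB2HSV);P=cloud(c)
  for m in comps((h[...,1]<60)&(h[...,2]>80)&(P[...,2]>.045)&(P[...,2]<.08)&(P[...,0]<.74)&(abs(P[...,1])<.15),50): ys,xs=np.nonzero(m);print(n,m.sum(),xs.mean(),ys.mean(),P[m].min(0).round(3),P[m].max(0).round(3),P[m].mean(0).round(3))"
```

```text
t 7.5 p [0.585  0.0194 0.143 ] F [-1.2 -1.3  1.6] g 1.0
[[ 0.003  0.005  1.   ]
 [-1.     0.     0.003]
 [-0.    -1.     0.005]]
q [-0.671  0.315  0.681  1.676 -0.21   1.219  0.061]
delta [ 0.068   0.0421 -0.1604] [-0.0053  0.0025 -0.0001] rows 4.3
top 122 223.29508196721312 173.65573770491804 [0.573 0.118 0.045] [0.733 0.136 0.079] [0.668 0.13  0.063]
top 108 318.4259259259259 177.37037037037038 [ 0.58  -0.102  0.046] [ 0.737 -0.095  0.078] [ 0.658 -0.098  0.063]
top 168 305.64285714285717 274.57738095238096 [ 0.401 -0.075  0.047] [ 0.449 -0.053  0.064] [ 0.425 -0.062  0.059]
top 59 216.10169491525423 278.1694915254237 [0.395 0.14  0.053] [0.445 0.149 0.065] [0.419 0.144 0.059]
scene 253 249.0909090909091 197.0513833992095 [ 0.398 -0.075  0.046] [ 0.452 -0.024  0.062] [ 0.427 -0.049  0.057]
scene 752 294.7220744680851 235.91356382978722 [ 0.557 -0.099  0.045] [0.713 0.133 0.08 ] [0.582 0.043 0.063]
scene 367 307.5967302452316 255.80653950953678 [0.622 0.035 0.045] [0.672 0.086 0.079] [0.651 0.06  0.07 ]
```

View pics/scene6.png

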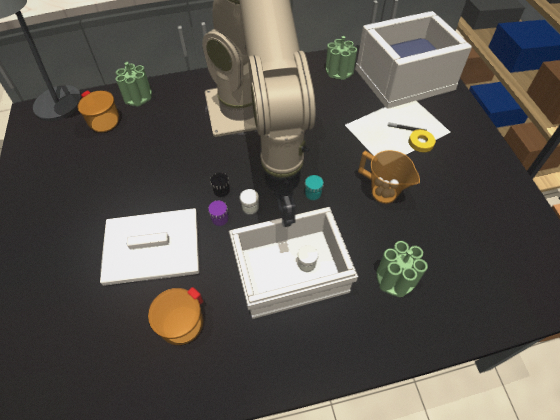

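Jar 1 stands upright in the box at (0.648, 0.061), with its cap at about 0.073 m. Jar 2 hasn't moved.

Request:
send_rows:
  motion:
    - [100,0.068,0.0,-0.16,0,0,0]
    - [100,0.068,0.0,-0.16,0,0,0]
    - [100,0.068,0.0,-0.16,0,0,0]
    - [100,0.068,0.0,-0.16,0,0,0]
    - [100,0.068,0.0,-0.16,0,0,0]
    - [100,0.068,0.04,-0.16,0,0,0]
    - [100,0.068,0.08,-0.16,0,0,0]
    - [100,0.068,0.11,-0.16,0,0,0]
    - [100,0.068,0.12,-0.16,0,0,0]
    - [100,0.068,0.12,-0.16,0,0,0]

```text
clock: 8.43
position: [0.4212, -0.0496, 0.0189]
ee_rot: [0.502, -0.501, 0.499, -0.499]
ft_force: [-0.2, 0.5, 0.5]
grip_width: 1.001
```

```bash
python3 -c "
from h import *
st();delta([.425,-.049,-.0225],Rdir(DOWN,az(0)))
c=cam('wrist');save(c,'w7')
h=cv2.cvtColor(c['pixels'],cv2.COLOR_RGB2HSV);P=cloud(c)
for m in comps((h[...,1]<60)&(h[...,2]>110)&(P[...,2]>.045)&(P[...,2]<.07)&(P[...,0]<.5),200): ys,xs=np.nonzero(m);print(m.sum(),xs.mean(),ys.mean(),P[m].min(0).round(3),P[m].max(0).round(3))"
```

```text
t 8.43 p [ 0.4212 -0.0496  0.0189] F [-0.2  0.5  0.5] g 1.001
[[ 0.001 -0.004  1.   ]
 [-1.    -0.002  0.001]
 [ 0.002 -1.    -0.004]]
q [-0.724  0.088  0.768  2.188 -0.076  0.896  0.091]
delta [-0.0007  0.0414  0.004 ] [0.0043 0.0006 0.0016] rows 1.0
7771 290.5653069103075 260.7835542401235 [ 0.399 -0.076  0.045] [ 0.452 -0.022  0.06 ]
```

View pics/w7.png

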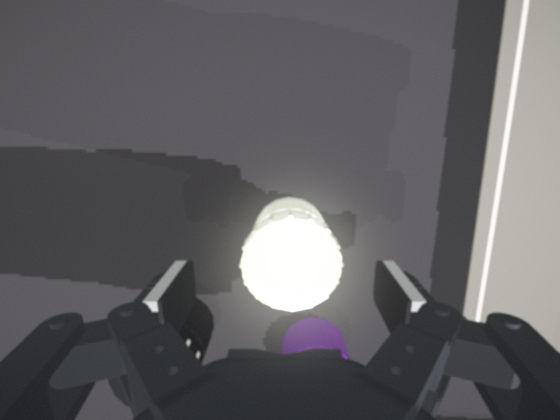

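Request:
send_rows:
  motion:
    - [100,-0.001,0.015,0.004,0,0,0]
    - [100,-0.001,0.03,0.004,0,0,0]
    - [100,-0.001,0.041,0.004,0,0,0]
    - [100,-0.001,0.041,0.004,0,0,0]
    - [30,-0.001,0.041,0.004,0,0,0]
    - [30,-0.001,0.041,0.004,0,0,0]
    - [30,-0.001,0.041,0.004,0,0,0]
    - [30,-0.001,0.041,0.004,0,0,0]
    - [30,-0.001,0.041,0.004,0,0,0]
  squeeze: 40

```text
clock: 9.23
position: [0.4281, -0.0479, -0.0191]
ee_rot: [-0.499, 0.5, -0.5, 0.501]
ft_force: [-3.8, 0.8, 12.9]
grip_width: 0.599
```

```bash
python3 -c "
from h import *
st();delta([.6519,-.0285,.13],Rdir(DOWN,az(2.4)))"
```

```text
t 9.23 p [ 0.4281 -0.0479 -0.0191] F [-3.8  0.8 12.9] g 0.599
[[ 0.001  0.002  1.   ]
 [-1.     0.001  0.001]
 [-0.001 -1.     0.002]]
q [-0.688  0.198  0.75   2.202 -0.19   0.802  0.185]
delta [-0.0194 -0.1487  0.2241] [-0.0017 -0.0409 -0.0012] rows 6.5
```

Request:
send_rows:
  motion:
    - [30,0,-0.04,0,0,0,0]
    - [30,0,-0.08,0,0,0,0]
    - [30,0,-0.12,0,0,0,0]
    - [30,0,-0.15,0,0,0,0]
    - [30,-0.019,-0.15,0.04,0,0,0]
    - [30,-0.019,-0.15,0.08,0,-0.02,0]
    - [30,-0.019,-0.15,0.12,0,-0.041,0]
    - [30,-0.019,-0.15,0.16,0,-0.041,0]
    - [30,-0.019,-0.15,0.2,0,-0.041,0]
    - [30,-0.019,-0.15,0.224,0,-0.041,0]

```text
clock: 10.07
position: [0.654, -0.0278, 0.1291]
ee_rot: [-0.511, 0.489, -0.489, 0.511]
ft_force: [0.4, -0.1, -1.1]
grip_width: 0.595
```

```bash
python3 -c "
from h import *
st();delta([.6519,-.0285,-.004],Rdir(DOWN,az(2.4)));c=cam('wrist');save(c,'w8')"
```

```text
t 10.07 p [ 0.654  -0.0278  0.1291] F [ 0.4 -0.1 -1.1] g 0.595
[[ 0.044  0.     0.999]
 [-0.999 -0.     0.044]
 [ 0.    -1.     0.   ]]
q [-0.578  0.53   0.774  1.495 -0.378  1.271  0.284]
delta [ 0.0005  0.1331 -0.0022] [-0.0003  0.0024  0.0003] rows 3.2
```

View pics/w8.png

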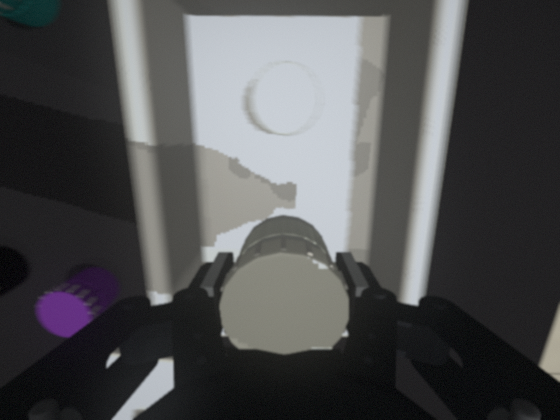

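Jar 2 is held upright over the box, and jar 1 is visible standing at (285,98). Lowering.

Request:
send_rows:
  motion:
    - [30,0.0,0.04,-0.002,0,0,0]
    - [30,0.0,0.08,-0.002,0,0,0]
    - [30,0.0,0.115,-0.002,0,0,0]
    - [30,0.0,0.13,-0.001,0,0,0]
    - [30,0.0,0.134,-0.001,0,0,0]
    - [30,0.0,0.136,-0.001,0,0,0]
    - [30,0.0,0.136,-0.001,0,0,0]

```text
clock: 10.7
position: [0.6505, -0.029, -0.0054]
ee_rot: [-0.51, 0.489, -0.49, 0.511]
ft_force: [0.8, -0.4, -0.3]
grip_width: 0.595
```

```bash
python3 -c "
from h import *
st()"
```

```text
t 10.7 p [ 0.6505 -0.029  -0.0054] F [ 0.8 -0.4 -0.3] g 0.595
[[ 0.042  0.001  0.999]
 [-0.999  0.     0.042]
 [-0.    -1.     0.001]]
q [-0.53   0.659  0.696  1.615 -0.473  1.04   0.348]
```

Request:
send_rows:
  motion:
    - [30,0,0.002,0.001,0,0,0]
    - [30,0,0.003,0.001,0,0,0]
    - [30,0,0.003,0.001,0,0,0]

```text
clock: 10.95
position: [0.6516, -0.0292, -0.0062]
ee_rot: [-0.51, 0.489, -0.489, 0.511]
ft_force: [-11.1, 0.7, 22.2]
grip_width: 0.596
```

```bash
python3 -c "
from h import *
st()"
```

```text
t 10.95 p [ 0.6516 -0.0292 -0.0062] F [-11.1   0.7  22.2] g 0.596
[[ 0.042  0.001  0.999]
 [-0.999  0.001  0.042]
 [-0.001 -1.     0.001]]
q [-0.528  0.662  0.695  1.613 -0.475  1.041  0.35 ]
```

Now release, lift, and try the pour orientation in free air to check that the arm can reach it.

Request:
send_rows:
  motion:
    - [85,0,-0.001,0,0,0,0]
    - [85,0,-0.001,0,0,0,0]
    - [85,0,-0.001,0,0,0,0]
    - [85,0,-0.001,0,0,0,0]
    - [85,0,-0.035,0,0,0,0]
    - [85,0,-0.075,0,0,0,0]
    - [85,0,-0.115,0,0,0,0]
    - [85,0,-0.15,0,0,0,0]
    - [100,0,-0.19,0.0,0,0,0]
    - [100,0,-0.23,0,0,0,0]

```text
clock: 11.78
position: [0.6505, -0.029, 0.2223]
ee_rot: [0.51, -0.489, 0.489, -0.51]
ft_force: [0.4, 0.4, 0.3]
grip_width: 1.002
```

```bash
cat >> h.py <<'E'
Z=np.array([0,0,1.])
def jugpose(spout_xy, spout_z, phi, th):
    """jug frame (R,origin at foot) with spout azimuth phi, tilt th, spout tip at given point"""
    Rj=R.from_euler('z',phi,degrees=True).as_matrix()@R.from_euler('y',th,degrees=True).as_matrix()
    tip=np.array([*spout_xy,spout_z]); return Rj, tip-Rj@np.array([.086,0,.125])
GZ=.085; ALPHA=30; OFF=.0625
def jugtool(Rj,o,sgn=1,gz=None,alpha=None):
    gz=GZ if gz is None else gz; a=np.radians(ALPHA if alpha is None else alpha)
    ty=np.array([np.sin(a),0,-np.cos(a)]); tz=np.array([0,sgn*1.,0])
    M=Rj@np.c_[np.cross(ty,tz),ty,tz]
    g=Rj@np.array([-.0915,0,gz])+o
    return g+M[:,1]*OFF, M
E
python3 - <<'E'
from h import *
st()
for th in (0,50,105):
    Rj,o=jugpose([.65,.045],.14 if th else .3,-90,th); p,M=jugtool(Rj,o); print(th,p.round(3)); delta(p,M)
c=cam('top');save(c,'top9');h=cv2.cvtColor(c['pixels'],cv2.COLOR_RGB2HSV);P=cloud(c)
E
```

```text
t 11.78 p [ 0.6505 -0.029   0.2223] F [0.4 0.4 0.3] g 1.002
[[ 0.042 -0.     0.999]
 [-0.999  0.     0.042]
 [-0.    -1.    -0.   ]]
q [-0.592  0.465  0.811  1.378 -0.334  1.439  0.251]
0 [0.65  0.191 0.206]
delta [-0.22    0.0164  0.0087] [-0.0108  0.0409 -0.5236] rows 5.3
50 [0.65  0.211 0.192]
delta [-0.2399  0.0308  0.0095] [0.0075 0.0414 0.349 ] rows 5.8
105 [0.65  0.098 0.306]
delta [-0.1269 -0.0833  0.0048] [0.0276 0.0356 1.3087] rows 10.5
```

View pics/top9.png

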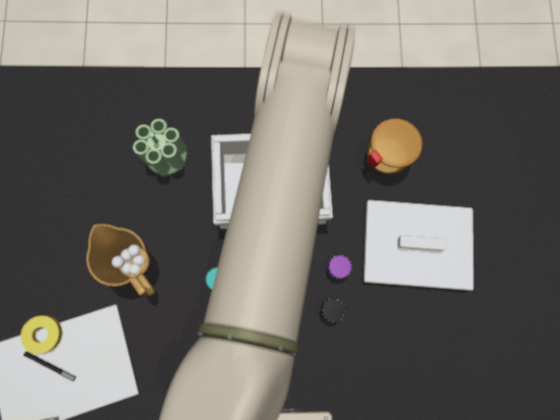

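The picture shows the arm over the box, with the jug, lid and bystanders unmoved. I'll try the pour pose empty.

Request:
send_rows:
  motion:
    - [100,-0.127,-0.083,0.005,0.028,0.036,1.309]
    - [100,-0.127,-0.083,0.005,0.028,0.036,1.309]
    - [100,-0.127,-0.083,0.005,0.028,0.036,1.309]
    - [100,-0.127,-0.083,0.005,0.028,0.036,1.309]
    - [100,-0.127,-0.083,0.005,0.028,0.036,1.309]
    - [100,-0.127,-0.083,0.005,0.028,0.036,1.309]
    - [100,-0.127,-0.083,0.005,0.028,0.036,1.309]
    - [100,-0.127,-0.083,0.005,0.028,0.036,1.309]
    - [100,-0.127,-0.083,0.005,0.028,0.036,1.309]
    - [100,-0.127,-0.083,0.005,0.028,0.036,1.309]

```text
clock: 12.67
position: [0.6506, 0.0964, 0.2993]
ee_rot: [-0.124, 0.698, -0.124, 0.695]
ft_force: [0.1, -0.1, -3.9]
grip_width: 1.002
```

```bash
python3 - <<'E'
from h import *
st()
Rj,o=jugpose([.65,.045],.14,-90,105); p,M=jugtool(Rj,o);delta(p,M)
E
```

```text
t 12.67 p [0.6506 0.0964 0.2993] F [ 0.1 -0.1 -3.9] g 1.002
[[-0.004 -0.001  1.   ]
 [-0.346  0.938 -0.   ]
 [-0.938 -0.346 -0.004]]
q [ 0.087  0.614  0.334  1.408 -1.261  1.806  0.556]
delta [-0.0066 -0.0006 -0.0006] [ 0.0008 -0.004   0.0917] rows 0.7
```

Request:
send_rows:
  motion:
    - [100,-0.007,0,0,0,0,0.26]
    - [100,-0.007,0,0,0,0,0.26]
    - [100,-0.007,0,0,0,0,0.26]
    - [100,-0.007,0,0,0,0,0.26]

```text
clock: 13.0
position: [0.6504, 0.0985, 0.3052]
ee_rot: [-0.032, 0.709, -0.033, 0.704]
ft_force: [-0.7, -0.8, -0.5]
grip_width: 0.999
```

```bash
python3 - <<'E'
from h import *
st()
print(get_obs()['ft_force'])
c=cam('scene');save(c,'s10')
E
```

```text
t 13.0 p [0.6504 0.0985 0.3052] F [-0.7 -0.8 -0.5] g 0.999
[[-0.007  0.     1.   ]
 [-0.091  0.996 -0.001]
 [-0.996 -0.091 -0.007]]
q [ 0.415  0.709 -0.106  1.418 -1.255  1.768  0.582]
[-0.66961587 -0.84470288 -0.48183546]
```

View pics/s10.png

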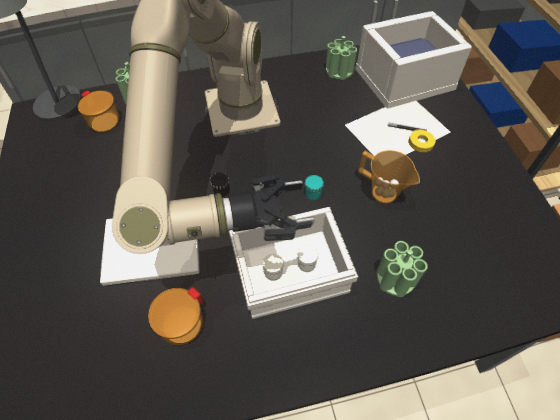

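The pour attitude is reachable: with the lean at grasp, it allows 105–115° of jug tilt. Both jars stand in the box at about (273,262) and (307,257). Now on to the jug.

```bash
sed -i 's/^GZ=.*/GZ=.088; ALPHA=20; OFF=.0625/' h.py; python3 - <<'E'
from h import *
# refine jug direction from handle + spout midline
Rj=R.from_euler('z',38,degrees=True).as_matrix(); o=np.array([.467,.352,0])
p,M=jugtool(Rj,o); print("grasp",p.round(4)); 
pre=p-.09*M[:,1]; hi=pre+[0,0,.08]; print("pre",pre.round(3))
delta(hi,M)
c=cam('top'); i=c['pixels'][200:320,60:190]; cv2.imwrite('pics/jz.png',cv2.cvtColor(cv2.resize(i,None,fx=5,fy=5,interpolation=2),cv2.COLOR_RGB2BGR))
q=Rj@np.array([[.062,0,.125],[.086,0,.125],[-.0915,0,.118],[0,0,.125]]).T
print(proj(c,q.T+o)-[60,200])
E
```

```text
grasp [0.4117 0.3088 0.0293]
pre [0.387 0.29  0.114]
delta [ 0.0949  0.201  -0.2628] [-1.2929 -2.0528 -0.9386] rows 20.8
[[39.45427489 33.4083063 ]
 [33.1114004  24.90905041]
 [81.76015996 89.12757739]
 [55.99228273 55.60419596]]
```

View pics/jz.png

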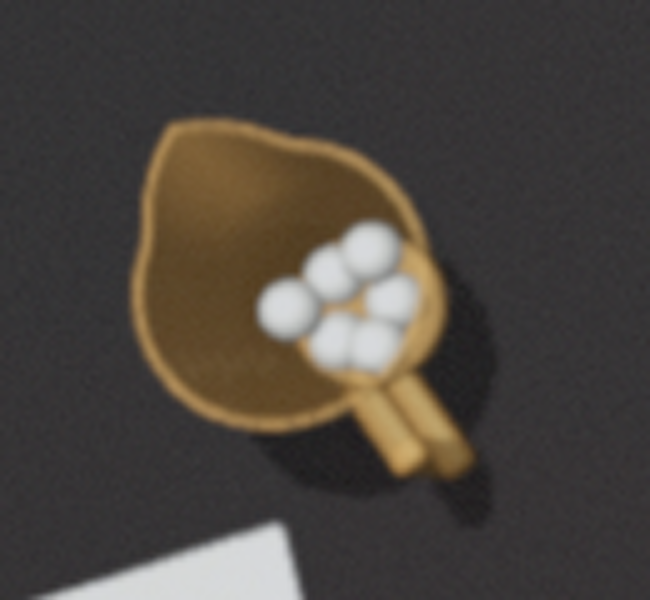

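The top view confirms the jug pose: the spout tip is at the predicted pixel (33,25) and the handle top at (81,93). I'll go there through a tool-down waypoint.

```bash
python3 - <<'E'
from h import *
delta([.5,.15,.28],Rdir(DOWN,az(50)))
E
```

```text
delta [ 0.0228  0.0531 -0.1509] [-0.6375 -0.7056 -1.3716] rows 13.4
```

Request:
send_rows:
  motion:
    - [100,0.023,0.053,-0.151,-0.637,-0.706,-1.372]
    - [100,0.023,0.053,-0.151,-0.637,-0.706,-1.372]
    - [100,0.023,0.053,-0.151,-0.637,-0.706,-1.372]
    - [100,0.023,0.053,-0.151,-0.637,-0.706,-1.372]
    - [100,0.023,0.053,-0.151,-0.637,-0.706,-1.372]
    - [100,0.023,0.053,-0.151,-0.637,-0.706,-1.372]
    - [100,0.023,0.053,-0.151,-0.637,-0.706,-1.372]
    - [100,0.023,0.053,-0.151,-0.637,-0.706,-1.372]
    - [100,0.023,0.053,-0.151,-0.637,-0.706,-1.372]
    - [100,0.023,0.053,-0.151,-0.637,-0.706,-1.372]

```text
clock: 13.93
position: [0.5009, 0.1509, 0.2838]
ee_rot: [-0.536, 0.384, -0.203, 0.724]
ft_force: [-0.4, 0.3, -1.2]
grip_width: 0.999
```

```bash
python3 - <<'E'
from h import *
st()
Rj=R.from_euler('z',38,degrees=True).as_matrix(); o=np.array([.467,.352,0])
p,M=jugtool(Rj,o); pre=p-.09*M[:,1]; hi=pre+[0,0,.08]
delta(hi,M)
E
```

```text
t 13.93 p [0.5009 0.1509 0.2838] F [-0.4  0.3 -1.2] g 0.999
[[ 0.622 -0.117  0.774]
 [-0.706  0.344  0.62 ]
 [-0.339 -0.932  0.131]]
q [ 0.02   0.137 -0.157  1.566 -0.344  1.517  0.594]
delta [-0.1382  0.1449 -0.0134] [-0.1046 -1.5729 -0.4465] rows 13.1
```

Request:
send_rows:
  motion:
    - [100,-0.138,0.145,-0.013,-0.105,-1.573,-0.446]
    - [100,-0.138,0.145,-0.013,-0.105,-1.573,-0.446]
    - [100,-0.138,0.145,-0.013,-0.105,-1.573,-0.446]
    - [100,-0.138,0.145,-0.013,-0.105,-1.573,-0.446]
    - [100,-0.138,0.145,-0.013,-0.105,-1.573,-0.446]
    - [100,-0.138,0.145,-0.013,-0.105,-1.573,-0.446]
    - [100,-0.138,0.145,-0.013,-0.105,-1.573,-0.446]
    - [100,-0.138,0.145,-0.013,-0.105,-1.573,-0.446]
    - [100,-0.138,0.145,-0.013,-0.105,-1.573,-0.446]
    - [100,-0.138,0.145,-0.013,-0.105,-1.573,-0.446]

```text
clock: 14.77
position: [0.3864, 0.2917, 0.1947]
ee_rot: [-0.634, -0.174, 0.037, 0.753]
ft_force: [-0.3, -0.4, -0.7]
grip_width: 0.998
```

```bash
python3 - <<'E'
from h import *
st()
Rj=R.from_euler('z',38,degrees=True).as_matrix(); o=np.array([.467,.352,0])
p,M=jugtool(Rj,o); pre=p-.09*M[:,1]; hi=pre+[0,0,.0]
delta(hi,M)
c=cam('wrist');save(c,'w11')
E
```

```text
t 14.77 p [0.3864 0.2917 0.1947] F [-0.3 -0.4 -0.7] g 0.998
[[ 0.937  0.164 -0.308]
 [ 0.276  0.194  0.941]
 [ 0.214 -0.967  0.136]]
q [-0.243 -0.173 -0.413  2.019 -0.142  1.033  1.27 ]
delta [-0.0169  0.0781 -0.0131] [-0.033  -0.3703 -0.1058] rows 3.1
```

View pics/w11.png

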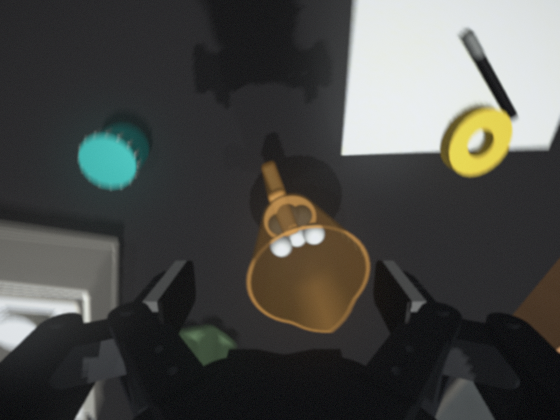

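Request:
send_rows:
  motion:
    - [100,-0.017,0.0,-0.013,-0.033,-0.37,-0.106]
    - [100,-0.017,0.02,-0.013,-0.033,-0.37,-0.106]
    - [100,-0.017,0.05,-0.013,-0.033,-0.37,-0.106]
    - [100,-0.017,0.078,-0.013,-0.033,-0.37,-0.106]
    - [100,-0.017,0.078,-0.013,-0.033,-0.37,-0.106]

```text
clock: 15.23
position: [0.3845, 0.288, 0.1083]
ee_rot: [-0.62, -0.337, 0.112, 0.7]
ft_force: [-1.1, -0.8, -0.7]
grip_width: 0.997
```

```bash
python3 - <<'E'
from h import *
st()
Rj=R.from_euler('z',38,degrees=True).as_matrix(); o=np.array([.467,.352,0])
p,M=jugtool(Rj,o); delta(p,M)
c=cam('wrist');save(c,'w12')
P=cloud(c);h=cv2.cvtColor(c['pixels'],cv2.COLOR_RGB2HSV)
m=(h[...,0]<25)&(h[...,1]>100)&(h[...,2]>40)&(c['range_z']>0)
L=(P-o)@Rj   # jug frame
s=m&(L[...,0]<-.07)&(L[...,0]>-.12)&(abs(L[...,1])<.04)&(L[...,2]>.03)
q=L[s];print(s.sum(),q.min(0).round(3),q.max(0).round(3)); t=q[q[:,2]>.105]; print(len(t),t.min(0).round(4),t.max(0).round(4),np.median(t,0).round(4))
print(proj(c,Rj@[-.0915,0,.118]+o))
E
```

```text
t 15.23 p [0.3845 0.288  0.1083] F [-1.1 -0.8 -0.7] g 0.997
[[ 0.748  0.261 -0.61 ]
 [ 0.574  0.206  0.793]
 [ 0.333 -0.943  0.004]]
q [-0.29  -0.166 -0.432  2.225 -0.073  0.73   1.543]
delta [ 0.006   0.0859 -0.0004] [-0.0014 -0.0085 -0.0098] rows 2.1
2188 [-0.099 -0.004  0.032] [-0.07   0.013  0.119]
994 [-0.0987 -0.0041  0.105 ] [-0.07    0.0124  0.1188] [-0.0901  0.004   0.1164]
[[283.83915802 265.89548852]]
```

View pics/w12.png

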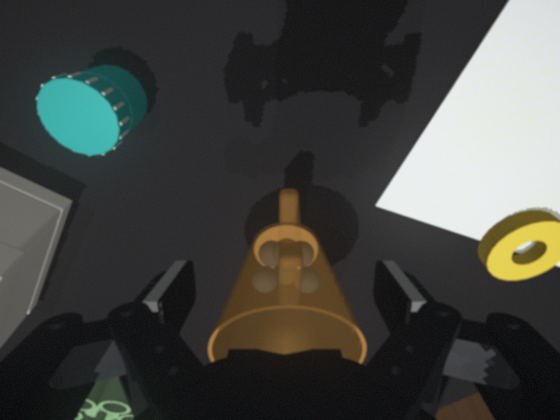

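Request:
send_rows:
  motion:
    - [100,0.006,0.02,0.004,0,0,0]
    - [100,0.006,0.045,0.004,0,0,0]
    - [100,0.006,0.07,0.004,0,0,0]
    - [100,0.006,0.086,0.004,0,0,0]
    - [100,0.006,0.086,0.004,0,0,0]
  squeeze: 110

```text
clock: 15.7
position: [0.4119, 0.3129, 0.0318]
ee_rot: [-0.62, -0.337, 0.11, 0.7]
ft_force: [-0.7, -1.6, -0.3]
grip_width: 1.001
```

```bash
python3 - <<'E'
from h import *
st()
Rj=R.from_euler('z',38,degrees=True).as_matrix(); o=np.array([.467,.352,0])
p,M=jugtool(Rj,o); delta(p,M)
c=cam('wrist');save(c,'w13');c=cam('scene');save(c,'s13')
E
```

```text
t 15.7 p [0.4119 0.3129 0.0318] F [-0.7 -1.6 -0.3] g 1.001
[[ 0.749  0.263 -0.608]
 [ 0.572  0.206  0.794]
 [ 0.335 -0.942  0.004]]
q [-0.293  0.056 -0.473  2.221  0.114  0.534  1.375]
delta [-0.0033  0.0015 -0.0031] [-0.0003 -0.0109 -0.008 ] rows 0.1
```

View pics/w13.png

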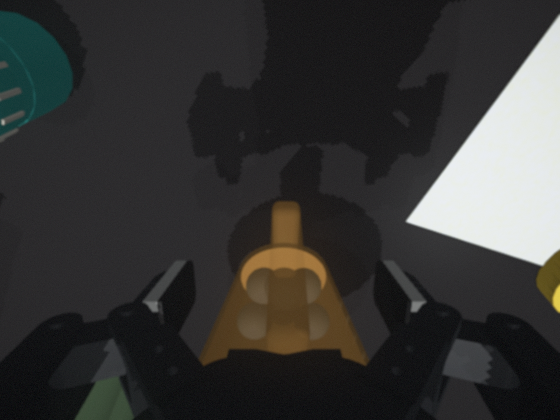

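View pics/s13.png

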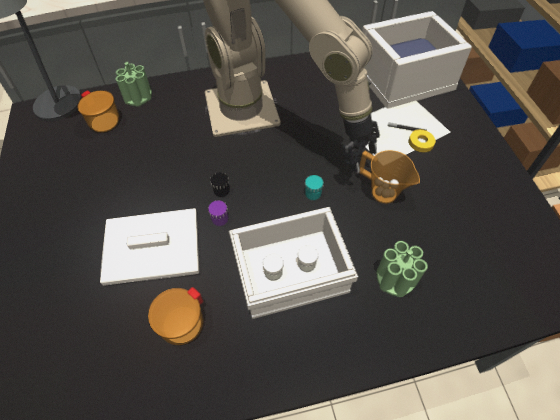

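```bash
python3 - <<'E'
from h import *
c=cam('wrist');P=cloud(c);ob=get_obs();M=R.from_quat(ob['ee_rot']).as_matrix()
L=(P-ob['position'])@M
Rj=R.from_euler('z',38,degrees=True).as_matrix(); o=np.array([.467,.352,0])+Rj@[0,.004,0]
J=(P-o)@Rj
for v in range(200,380,12): print(v,L[v,286].round(3),J[v,286].round(3))
for u in (160,175,185): print(u,L[275,u].round(3),J[275,u].round(3))
for d in (0,-.045,-.055,-.062,-.075): print(d,((ob['position']+M[:,1]*d-o)@Rj).round(4))
E
```

```text
200 [-0.029 -0.011  0.001] [-0.098  0.001  0.035]
212 [-0.025 -0.022  0.001] [-0.098  0.     0.047]
224 [-0.022 -0.033  0.001] [-0.098  0.     0.058]
236 [-0.018 -0.04   0.001] [-0.097  0.     0.066]
248 [-0.015 -0.049  0.001] [-0.098  0.     0.075]
260 [-0.012 -0.055  0.001] [-0.097  0.     0.083]
272 [-0.01  -0.063  0.001] [-0.097  0.     0.09 ]
284 [-0.008 -0.069  0.001] [-0.098  0.     0.097]
296 [-0.006 -0.075  0.001] [-0.098 -0.     0.103]
308 [-0.004 -0.08   0.001] [-0.097 -0.     0.108]
320 [-0.002 -0.084  0.001] [-0.097 -0.     0.113]
332 [ 0.001 -0.087  0.001] [-0.095 -0.     0.117]
344 [ 0.007 -0.085  0.001] [-0.089 -0.     0.117]
356 [-0.01  -0.111  0.   ] [-0.113 -0.     0.135]
368 [-0.011 -0.116  0.   ] [-0.116 -0.     0.14 ]
160 [-0.007 -0.059 -0.054] [-0.094 -0.055  0.088]
175 [-0.011 -0.067 -0.045] [-0.1   -0.045  0.094]
185 [-0.008 -0.06  -0.043] [-0.095 -0.043  0.089]
0 [-0.0667 -0.0007  0.0345]
-0.045 [-0.082  -0.0007  0.0769]
-0.055 [-0.0853 -0.0007  0.0863]
-0.062 [-0.0877 -0.0007  0.0929]
-0.075 [-0.0921 -0.0007  0.1051]
```

Request:
send_rows:
  motion:
    - [100,-0.004,0.004,0,0,0,0]
    - [100,-0.004,0.004,0,0,0,0]
    - [5,-0.004,0.004,0,0,0,0]
    - [5,-0.004,0.004,0,0,0,0]
    - [5,-0.004,0.004,0,0,0,0]
    - [5,-0.004,0.004,0,0,0,0]
    - [5,-0.004,0.004,0,0,0,0]
    - [5,-0.004,0.004,0,0,0,0]
    - [5,-0.004,0.004,0,0,0,0]
    - [5,-0.004,0.004,0,0,0,0]
  squeeze: 110

```text
clock: 16.68
position: [0.4094, 0.3115, 0.0273]
ee_rot: [-0.62, -0.338, 0.111, 0.699]
ft_force: [-2.3, -2.2, 5.1]
grip_width: 0.169
```

```bash
python3 - <<'E'
from h import *
st()
c=cam('wrist');save(c,'w14')
E
```

```text
t 16.68 p [0.4094 0.3115 0.0273] F [-2.3 -2.2  5.1] g 0.169
[[ 0.747  0.265 -0.61 ]
 [ 0.574  0.207  0.792]
 [ 0.336 -0.942  0.003]]
q [-0.292  0.058 -0.476  2.232  0.12   0.52   1.37 ]
```

View pics/w14.png

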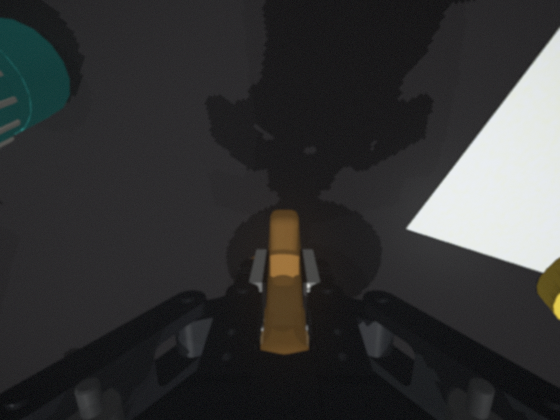

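The handle is gripped at 0.169, about 14–16 mm. I'll save the jug-in-tool transform, then lift gently.

```bash
python3 - <<'E'
from h import *
ob=get_obs();M=R.from_quat(ob['ee_rot']).as_matrix();p=np.array(ob['position'])
phi=np.degrees(np.arctan2(M[1,2],M[0,2]))-90; print(phi)
Rj=R.from_euler('z',phi,degrees=True).as_matrix()
o=np.array([.467,.352,0]); l=Rj.T@(p-o); print(l) ; o=o+Rj@[0,l[1],0]
Tt=np.eye(4);Tt[:3,:3]=M;Tt[:3,3]=p;Tj=np.eye(4);Tj[:3,:3]=Rj;Tj[:3,3]=o
np.save('Ttj.npy',np.linalg.inv(Tt)@Tj)
E
cat >> h.py <<'E'
def jt(Rj,o):
    Tj=np.eye(4);Tj[:3,:3]=Rj;Tj[:3,3]=o; T=Tj@np.linalg.inv(np.load('Ttj.npy')); return T[:3,3],T[:3,:3]
def jugnow():
    ob=get_obs();T=np.eye(4);T[:3,:3]=R.from_quat(ob['ee_rot']).as_matrix();T[:3,3]=ob['position'];return T@np.load('Ttj.npy')
E
```

```text
37.613745724103424
[-0.07044032  0.00303628  0.02728883]
```

Request:
send_rows:
  motion:
    - [5,0.005,-0.014,0,0,0,0]
    - [5,0.01,-0.028,0,0,0,0]
    - [5,0.015,-0.042,0,0,0,0]
    - [5,0.02,-0.056,0,0,0,0]
    - [5,0.02,-0.056,0,0,0,0]
    - [5,0.02,-0.056,0,0,0,0]

```text
clock: 17.23
position: [0.4094, 0.3113, 0.0865]
ee_rot: [-0.62, -0.338, 0.11, 0.699]
ft_force: [-0.8, -0.1, -4.0]
grip_width: 0.171
```

```bash
python3 - <<'E'
from h import *
st(); print(jugnow().round(3))
c=cam('wrist');save(c,'w15');c=cam('scene');save(c,'s15')
i=c['pixels'][100:240,320:460];cv2.imwrite('pics/s15z.png',cv2.cvtColor(cv2.resize(i,None,fx=4,fy=4,interpolation=2),cv2.COLOR_RGB2BGR))
E
```

```text
t 17.23 p [0.4094 0.3113 0.0865] F [-0.8 -0.1 -4. ] g 0.171
[[ 0.747  0.265 -0.61 ]
 [ 0.574  0.207  0.792]
 [ 0.336 -0.942  0.002]]
q [-0.274 -0.048 -0.473  2.179  0.012  0.663  1.467]
[[ 0.792 -0.61  -0.     0.465]
 [ 0.61   0.792 -0.     0.354]
 [ 0.    -0.     1.     0.059]
 [ 0.     0.     0.     1.   ]]
```

View pics/s15z.png

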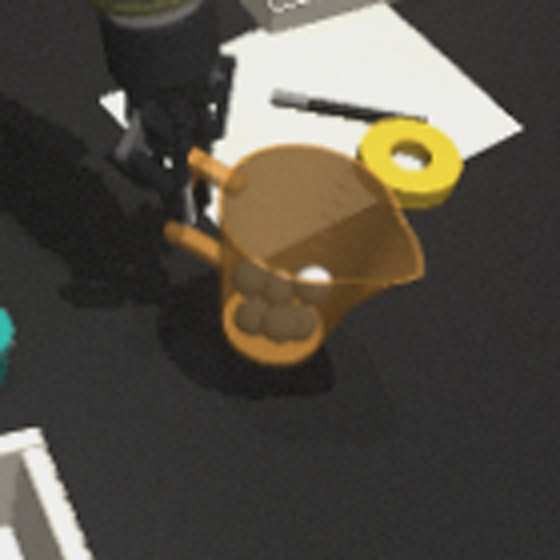

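View pics/w15.png

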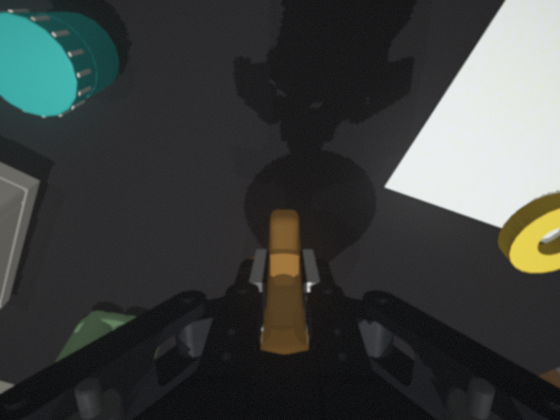

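No slip: the jug hangs upright. I'll carry it to the pre-pour pose in three stages.

```bash
python3 - <<'E'
from h import *
Rj=R.from_euler('z',-5,degrees=True).as_matrix(); p,M=jt(Rj,[.50,.30,.18]); print(p,M.round(2)); delta(p,M)
E
```

```text
[0.42982773 0.30613928 0.20728883] [[ 0.94  0.34  0.09]
 [-0.08 -0.03  1.  ]
 [ 0.34 -0.94  0.  ]]
delta [ 0.054  -0.1105 -0.0163] [-0.2496  0.7007 -0.0039] rows 6.0
```

Request:
send_rows:
  motion:
    - [5,0.018,-0.04,-0.003,-0.02,0.06,0]
    - [5,0.03,-0.07,-0.006,-0.05,0.14,0]
    - [5,0.04,-0.09,-0.01,-0.08,0.23,0]
    - [5,0.048,-0.105,-0.013,-0.11,0.32,0]
    - [5,0.054,-0.11,-0.016,-0.145,0.41,-0.002]
    - [5,0.054,-0.11,-0.016,-0.18,0.5,-0.003]
    - [5,0.054,-0.11,-0.016,-0.21,0.6,-0.003]
    - [5,0.054,-0.11,-0.016,-0.25,0.7,-0.004]
    - [5,0.054,-0.11,-0.016,-0.25,0.7,-0.004]

```text
clock: 18.08
position: [0.4295, 0.3079, 0.2067]
ee_rot: [0.7, 0.089, 0.152, -0.692]
ft_force: [0.0, 0.8, -2.5]
grip_width: 0.17
```

```bash
python3 - <<'E'
from h import *
st();print(jugnow().round(3))
Rj=R.from_euler('z',-50,degrees=True).as_matrix(); p,M=jt(Rj,[.58,.22,.18]); print(p,M.round(2)); delta(p,M)
E
```

```text
t 18.08 p [0.4295 0.3079 0.2067] F [ 0.   0.8 -2.5] g 0.17
[[ 0.938  0.335  0.091]
 [-0.087 -0.027  0.996]
 [ 0.336 -0.942  0.003]]
q [-0.247 -0.05  -0.638  1.906  0.283  1.094  0.484]
[[ 0.996  0.091  0.     0.5  ]
 [-0.091  0.996 -0.001  0.302]
 [-0.     0.001  1.     0.179]
 [ 0.     0.     0.     1.   ]]
[0.53472184 0.27396041 0.20728883] [[ 0.6   0.22  0.77]
 [-0.72 -0.26  0.64]
 [ 0.34 -0.94  0.  ]]
delta [ 0.1018  0.0356 -0.0243] [-0.2634  0.7361 -0.0025] rows 6.3
```

Request:
send_rows:
  motion:
    - [5,0.011,0.004,-0.003,-0.03,0.08,0]
    - [5,0.023,0.008,-0.006,-0.06,0.164,0]
    - [5,0.034,0.012,-0.008,-0.088,0.245,0]
    - [5,0.045,0.016,-0.011,-0.117,0.327,0]
    - [5,0.057,0.02,-0.014,-0.146,0.41,0]
    - [5,0.068,0.024,-0.016,-0.176,0.49,0]
    - [5,0.08,0.028,-0.019,-0.205,0.573,0]
    - [5,0.091,0.032,-0.022,-0.234,0.654,0]
    - [5,0.102,0.036,-0.024,-0.263,0.736,0]
    - [5,0.102,0.036,-0.024,-0.263,0.736,0]

```text
clock: 18.92
position: [0.538, 0.2721, 0.2066]
ee_rot: [0.682, -0.185, 0.403, -0.581]
ft_force: [1.0, -1.6, -2.7]
grip_width: 0.175
```

```bash
python3 - <<'E'
from h import *
st();print(jugnow().round(3))
Rj=R.from_euler('z',-90,degrees=True).as_matrix(); p,M=jt(Rj,[.65,.15,.175]); print(p,M.round(2)); delta(p,M)
E
```

```text
t 18.92 p [0.538  0.2721 0.2066] F [ 1.  -1.6 -2.7] g 0.175
[[ 0.607  0.215  0.765]
 [-0.721 -0.255  0.644]
 [ 0.334 -0.943  0.   ]]
q [-0.308  0.302 -0.548  1.557  0.501  1.399 -0.246]
[[ 0.644  0.765  0.003  0.583]
 [-0.765  0.644 -0.001  0.218]
 [-0.002 -0.002  1.     0.179]
 [ 0.     0.     0.     1.   ]]
[0.65       0.22044032 0.20228883] [[-0.    0.    1.  ]
 [-0.94 -0.34 -0.  ]
 [ 0.34 -0.94  0.  ]]
delta [0.1038 0.0413 0.0524] [-0.2325  0.6598 -0.0034] rows 5.6
```

Request:
send_rows:
  motion:
    - [5,0.012,0.005,0.006,-0.026,0.073,0]
    - [5,0.023,0.009,0.012,-0.052,0.147,0]
    - [5,0.035,0.014,0.018,-0.078,0.22,0]
    - [5,0.046,0.018,0.023,-0.103,0.293,0]
    - [5,0.058,0.023,0.029,-0.129,0.367,0]
    - [5,0.069,0.028,0.035,-0.155,0.44,0]
    - [5,0.081,0.032,0.041,-0.181,0.513,0]
    - [5,0.092,0.037,0.047,-0.207,0.587,0]
    - [5,0.104,0.041,0.052,-0.233,0.66,0]
    - [5,0.104,0.041,0.052,-0.233,0.66,0]

```text
clock: 19.75
position: [0.6501, 0.2193, 0.2031]
ee_rot: [0.577, -0.408, 0.578, -0.409]
ft_force: [0.9, -1.5, -3.9]
grip_width: 0.168
```

```bash
python3 - <<'E'
from h import *
st();print(jugnow().round(3))
c=cam('top');save(c,'t16');c=cam('scene');save(c,'s16')
E
```

```text
t 19.75 p [0.6501 0.2193 0.2031] F [ 0.9 -1.5 -3.9] g 0.168
[[-0.001  0.002  1.   ]
 [-0.943 -0.333  0.   ]
 [ 0.333 -0.943  0.002]]
q [-0.336  0.617 -0.366  1.108  0.478  1.661 -0.668]
[[ 0.     1.     0.     0.65 ]
 [-1.     0.    -0.003  0.149]
 [-0.003 -0.     1.     0.176]
 [ 0.     0.     0.     1.   ]]
```

View pics/s16.png

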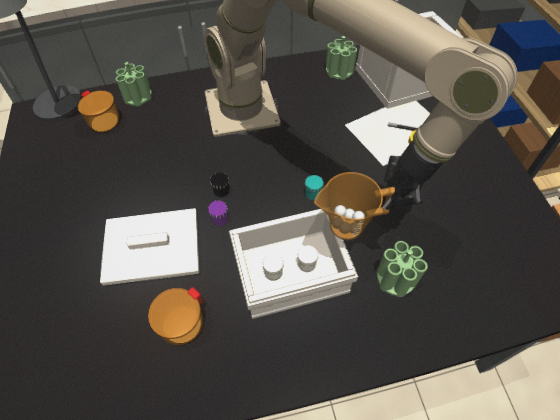

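View pics/t16.png

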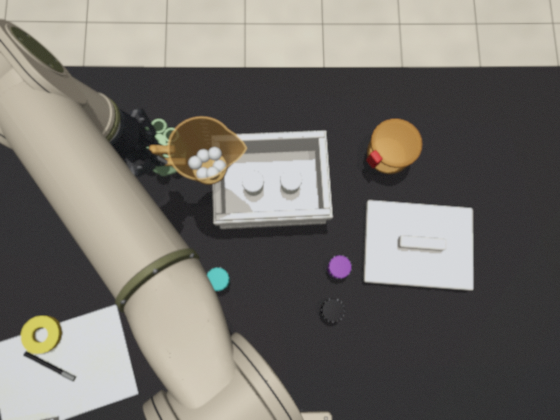

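The jug is upright with its spout pointing over the box and the balls still inside. Now the pour path: tilt about the spout tip, keeping the jug's foot clear of the box wall.

```bash
cat >> h.py <<'E'
def pour(ths,y=.055,x=.65):
    ob=get_obs();M0=R.from_quat(ob['ee_rot']).as_matrix()
    for th in ths:
        z=np.interp(th,[0,30,50,70,105],[.30,.25,.195,.16,.15])
        Rj,o=jugpose([x,y],z,-90,th); p,M=jt(Rj,o)
        print(th,np.round(M0.T@(p-ob['position']),3).tolist(),np.round(R.from_matrix(M0.T@M).as_rotvec(),3).tolist())
E
python3 - <<'E'
from h import *
pour([5,10,15,20,25,30,35,40,44,48])
E
```

```text
5 [0.004, -0.003, 0.002] [-0.001, 0.007, 0.083]
10 [-0.0, -0.011, 0.002] [-0.001, 0.007, 0.17]
15 [-0.003, -0.02, 0.002] [-0.001, 0.008, 0.257]
20 [-0.005, -0.028, 0.002] [-0.001, 0.008, 0.344]
25 [-0.005, -0.036, 0.002] [-0.0, 0.008, 0.432]
30 [-0.003, -0.043, 0.002] [-0.0, 0.008, 0.519]
35 [-0.002, -0.046, 0.002] [0.0, 0.009, 0.606]
40 [-0.0, -0.047, 0.002] [0.0, 0.009, 0.694]
44 [0.003, -0.048, 0.002] [0.0, 0.009, 0.763]
48 [0.006, -0.048, 0.002] [0.001, 0.009, 0.833]
```

Request:
send_rows:
  motion:
    - [5,0.004,-0.003,0,0,0.007,0.083]
    - [5,0,-0.011,0,0,0.007,0.17]
    - [5,-0.003,-0.02,0,0,0.007,0.257]
    - [5,-0.005,-0.028,0,0,0.008,0.344]
    - [5,-0.005,-0.036,0,0,0.008,0.432]
    - [5,-0.003,-0.043,0,0,0.008,0.519]
    - [5,-0.002,-0.046,0,0,0.008,0.606]
    - [5,0,-0.047,0,0,0.009,0.694]
    - [5,0.003,-0.048,0,0,0.009,0.763]
    - [5,0.006,-0.048,0,0,0.009,0.833]

```text
clock: 20.68
position: [0.647, 0.2325, 0.253]
ee_rot: [-0.36, 0.606, -0.364, 0.609]
ft_force: [-1.1, 0.3, -3.8]
grip_width: 0.169
```

```bash
python3 - <<'E'
from h import *
st();J=jugnow();print(J.round(3), "tip",(J@[.086,0,.125,1]).round(3))
pour([50,53,56,59,62,65,67,69,71,73])
c=cam('scene');save(c,'s17');c=cam('top');save(c,'t17')
E
```

```text
t 20.68 p [0.647  0.2325 0.253 ] F [-1.1  0.3 -3.8] g 0.169
[[ 0.001  0.008  1.   ]
 [-0.879  0.476 -0.003]
 [-0.476 -0.879  0.007]]
q [ 0.265  0.432 -0.575  1.356 -0.258  1.288 -0.195]
[[ 0.004  1.    -0.004  0.647]
 [-0.668 -0.001 -0.744  0.206]
 [-0.744  0.006  0.668  0.182]
 [ 0.     0.     0.     1.   ]] tip [0.647 0.055 0.202 1.   ]
50 [0.002, -0.0, 0.003] [-0.005, 0.002, 0.033]
53 [0.003, -0.005, 0.003] [-0.005, 0.003, 0.086]
56 [0.005, -0.01, 0.003] [-0.005, 0.003, 0.138]
59 [0.007, -0.015, 0.003] [-0.005, 0.003, 0.19]
62 [0.009, -0.02, 0.003] [-0.005, 0.003, 0.243]
65 [0.012, -0.025, 0.003] [-0.005, 0.004, 0.295]
67 [0.015, -0.028, 0.003] [-0.005, 0.004, 0.33]
69 [0.017, -0.032, 0.003] [-0.005, 0.004, 0.365]
71 [0.019, -0.036, 0.003] [-0.005, 0.004, 0.4]
73 [0.021, -0.042, 0.003] [-0.005, 0.004, 0.435]
```

View pics/s17.png

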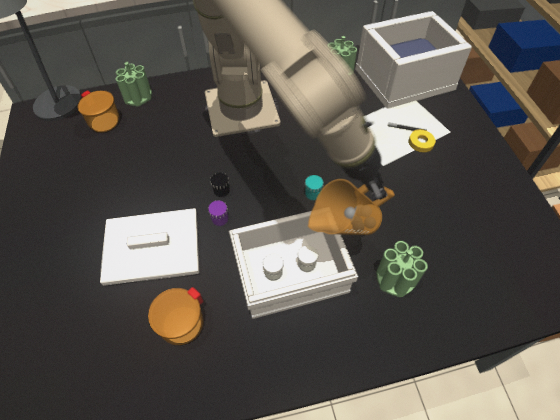

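The tilt is 48° with the spout tip over the box at (0.647, 0.055, 0.20). Continuing more slowly.

Request:
send_rows:
  motion:
    - [5,0.002,0,0.003,-0.005,0.002,0.033]
    - [5,0.003,-0.005,0.003,-0.005,0.003,0.086]
    - [5,0.005,-0.01,0.003,-0.005,0.003,0.138]
    - [5,0.007,-0.015,0.003,-0.005,0.003,0.19]
    - [5,0.009,-0.02,0.003,-0.005,0.003,0.243]
    - [5,0.012,-0.025,0.003,-0.005,0.004,0.295]
    - [5,0.015,-0.028,0.003,-0.005,0.004,0.33]
    - [5,0.017,-0.032,0.003,-0.005,0.004,0.365]
    - [5,0.019,-0.036,0.003,-0.005,0.004,0.4]
    - [5,0.021,-0.042,0.003,-0.005,0.004,0.435]

```text
clock: 21.62
position: [0.649, 0.1959, 0.2791]
ee_rot: [-0.223, 0.671, -0.224, 0.67]
ft_force: [0.5, -0.2, -3.0]
grip_width: 0.167
```

```bash
python3 - <<'E'
from h import *
st();J=jugnow();print("tip",(J@[.086,0,.125,1]).round(3))
pour([74,76,77,78,79,80,81,82,84,86])
c=cam('scene');save(c,'s18')
E
```

```text
t 21.62 p [0.649  0.1959 0.2791] F [ 0.5 -0.2 -3. ] g 0.167
[[-0.002 -0.     1.   ]
 [-0.6    0.8   -0.001]
 [-0.8   -0.6   -0.002]]
q [ 0.571  0.531 -0.668  1.422 -0.631  1.318  0.148]
tip [0.649 0.056 0.159 1.   ]
74 [-0.0, -0.005, 0.001] [0.003, -0.001, 0.021]
76 [-0.001, -0.011, 0.001] [0.003, -0.001, 0.056]
77 [-0.001, -0.014, 0.001] [0.003, -0.001, 0.074]
78 [-0.001, -0.017, 0.001] [0.003, -0.001, 0.091]
79 [-0.002, -0.02, 0.001] [0.003, -0.001, 0.109]
80 [-0.002, -0.023, 0.001] [0.003, -0.001, 0.126]
81 [-0.002, -0.026, 0.001] [0.003, -0.001, 0.143]
82 [-0.002, -0.029, 0.001] [0.003, -0.001, 0.161]
84 [-0.001, -0.035, 0.001] [0.002, -0.001, 0.196]
86 [-0.001, -0.041, 0.001] [0.002, -0.001, 0.231]
```

View pics/s18.png

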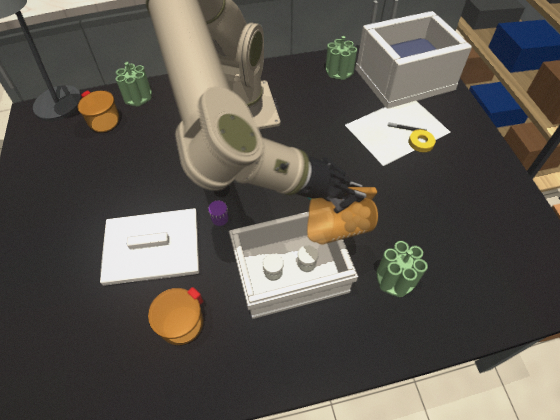

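Request:
send_rows:
  motion:
    - [5,0,-0.005,0,0.003,0,0.021]
    - [5,0,-0.011,0,0.003,0,0.056]
    - [5,0,-0.014,0,0.003,0,0.074]
    - [5,-0.001,-0.017,0,0.003,0,0.091]
    - [5,-0.002,-0.02,0,0.003,0,0.109]
    - [5,-0.002,-0.023,0,0.003,0,0.126]
    - [5,-0.002,-0.026,0,0.003,0,0.143]
    - [5,-0.002,-0.029,0,0.003,0,0.161]
    - [5,-0.001,-0.035,0,0.002,0,0.196]
    - [5,-0.001,-0.041,0,0.002,0,0.231]

```text
clock: 22.5
position: [0.6502, 0.1612, 0.3051]
ee_rot: [-0.141, 0.693, -0.146, 0.691]
ft_force: [-0.4, -0.1, -3.2]
grip_width: 0.174
```

```bash
python3 - <<'E'
from h import *
st();J=jugnow();print("tip",(J@[.086,0,.125,1]).round(3))
pour([88,90,92,94,96,98,100,102,104,106])
c=cam('scene');save(c,'s19');c=cam('wrist');save(c,'w19')
i=c=cam('scene')['pixels'][170:320,210:400];cv2.imwrite('pics/s19z.png',cv2.cvtColor(cv2.resize(i,None,fx=4,fy=4,interpolation=2),cv2.COLOR_RGB2BGR))
E
```

```text
t 22.5 p [0.6502 0.1612 0.3051] F [-0.4 -0.1 -3.2] g 0.174
[[-0.004  0.006  1.   ]
 [-0.397  0.918 -0.007]
 [-0.918 -0.397 -0.001]]
q [ 0.702  0.625 -0.708  1.423 -0.783  1.399  0.281]
tip [0.649 0.054 0.155 1.   ]
88 [-0.001, -0.004, -0.0] [-0.004, -0.003, 0.03]
90 [-0.002, -0.01, -0.0] [-0.004, -0.003, 0.065]
92 [-0.002, -0.016, -0.0] [-0.004, -0.003, 0.1]
94 [-0.002, -0.022, -0.0] [-0.004, -0.003, 0.135]
96 [-0.002, -0.029, -0.0] [-0.004, -0.003, 0.17]
98 [-0.002, -0.035, -0.0] [-0.004, -0.003, 0.205]
100 [-0.001, -0.041, 0.0] [-0.004, -0.002, 0.24]
102 [-0.0, -0.047, 0.0] [-0.004, -0.002, 0.274]
104 [0.001, -0.053, 0.0] [-0.005, -0.002, 0.309]
106 [0.002, -0.06, 0.0] [-0.005, -0.002, 0.344]
```

View pics/s19z.png

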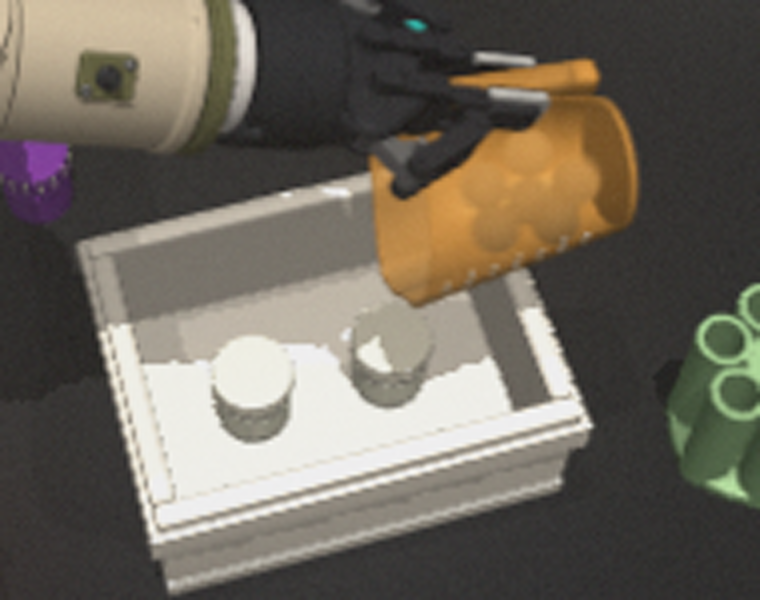

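The balls are still in the jug at (500–590, 190) and the spout is over the box. I'll go on in slow steps.

Request:
send_rows:
  motion:
    - [5,-0.001,-0.004,0,-0.004,-0.003,0.03]
    - [5,-0.002,-0.007,0,-0.004,-0.003,0.048]
    - [5,-0.002,-0.01,0,-0.004,-0.003,0.065]
    - [5,-0.002,-0.013,0,-0.004,-0.003,0.083]
    - [5,-0.002,-0.016,0,-0.004,-0.003,0.1]
    - [5,-0.002,-0.019,0,-0.004,-0.003,0.118]
    - [5,-0.002,-0.022,0,-0.004,-0.003,0.135]
    - [5,-0.002,-0.025,0,-0.004,-0.003,0.152]
    - [5,-0.002,-0.029,0,-0.004,-0.003,0.17]
    - [5,-0.002,-0.029,0,-0.004,-0.003,0.17]

```text
clock: 23.48
position: [0.6503, 0.1345, 0.3175]
ee_rot: [-0.083, 0.703, -0.086, 0.701]
ft_force: [-0.0, -0.5, -2.2]
grip_width: 0.175
```

```bash
python3 - <<'E'
from h import *
st();J=jugnow();print("tip",(J@[.086,0,.125,1]).round(3))
pour([98,100,102,104,106,108])
i=c=cam('scene')['pixels'][170:320,210:400];cv2.imwrite('pics/s20z.png',cv2.cvtColor(cv2.resize(i,None,fx=4,fy=4,interpolation=2),cv2.COLOR_RGB2BGR))
E
```

```text
t 23.48 p [0.6503 0.1345 0.3175] F [-0.  -0.5 -2.2] g 0.175
[[-0.002  0.004  1.   ]
 [-0.237  0.971 -0.004]
 [-0.971 -0.237 -0.001]]
q [ 0.771  0.717 -0.731  1.412 -0.864  1.467  0.357]
tip [0.65  0.053 0.152 1.   ]
98 [-0.002, -0.005, -0.0] [-0.002, -0.001, 0.036]
100 [-0.002, -0.011, -0.0] [-0.002, -0.001, 0.071]
102 [-0.003, -0.018, -0.0] [-0.002, -0.001, 0.106]
104 [-0.003, -0.024, -0.0] [-0.002, -0.001, 0.141]
106 [-0.003, -0.03, -0.0] [-0.002, -0.001, 0.176]
108 [-0.003, -0.037, -0.0] [-0.002, -0.001, 0.211]
```

View pics/s20z.png

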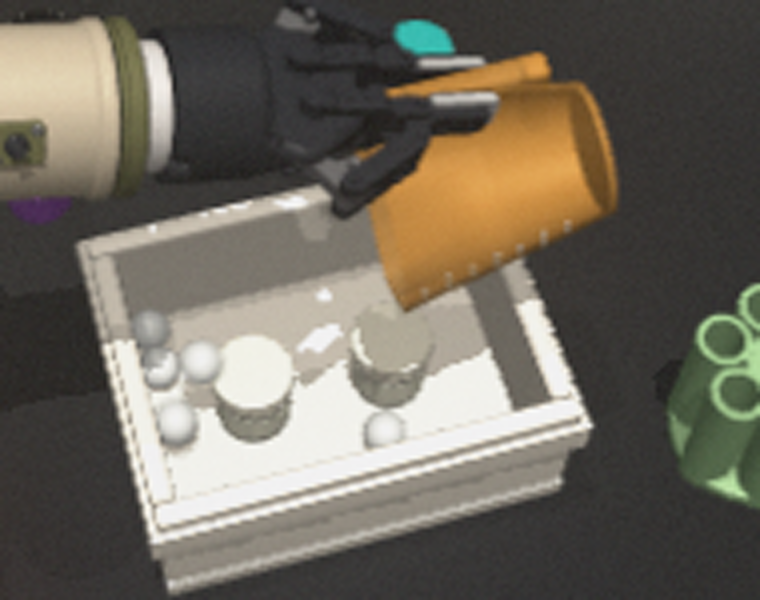

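Five balls are visible in the box, and the jug looks empty. I'll tilt a little more to be sure, then check for the sixth.

Request:
send_rows:
  motion:
    - [5,-0.002,-0.005,0,-0.002,0,0.036]
    - [5,-0.002,-0.011,0,-0.002,0,0.071]
    - [5,-0.003,-0.018,0,-0.002,0,0.106]
    - [5,-0.003,-0.024,0,-0.002,0,0.141]
    - [5,-0.003,-0.024,0,-0.002,0,0.141]
    - [5,-0.003,-0.024,0,-0.002,0,0.141]

```text
clock: 24.03
position: [0.6502, 0.1123, 0.3259]
ee_rot: [-0.034, 0.707, -0.036, 0.705]
ft_force: [0.4, 0.0, -1.4]
grip_width: 0.171
```

```bash
python3 - <<'E'
from h import *
st()
pour([100,92,84,76,69,62,55,48,41,34])
c=cam('top');i=c['pixels'][100:250,180:360];cv2.imwrite('pics/t21z.png',cv2.cvtColor(cv2.resize(i,None,fx=4,fy=4,interpolation=2),cv2.COLOR_RGB2BGR))
c=cam('scene');i=c['pixels'][170:320,210:400];cv2.imwrite('pics/s21z.png',cv2.cvtColor(cv2.resize(i,None,fx=4,fy=4,interpolation=2),cv2.COLOR_RGB2BGR))
E
```

```text
t 24.03 p [0.6502 0.1123 0.3259] F [ 0.4  0.  -1.4] g 0.171
[[-0.002  0.002  1.   ]
 [-0.098  0.995 -0.002]
 [-0.995 -0.098 -0.002]]
q [ 0.814  0.8   -0.749  1.399 -0.922  1.523  0.406]
100 [0.002, 0.012, -0.0] [0.001, -0.002, -0.07]
92 [0.009, 0.036, -0.0] [0.001, -0.002, -0.209]
84 [0.019, 0.058, -0.0] [0.001, -0.002, -0.349]
76 [0.032, 0.079, -0.0] [0.001, -0.003, -0.489]
69 [0.044, 0.095, -0.0] [0.001, -0.003, -0.611]
62 [0.049, 0.108, -0.0] [0.002, -0.003, -0.733]
55 [0.056, 0.119, -0.0] [0.002, -0.003, -0.855]
48 [0.062, 0.127, -0.0] [0.002, -0.004, -0.977]
41 [0.065, 0.132, -0.0] [0.002, -0.004, -1.099]
34 [0.068, 0.134, -0.0] [0.002, -0.004, -1.222]
```

View pics/t21z.png

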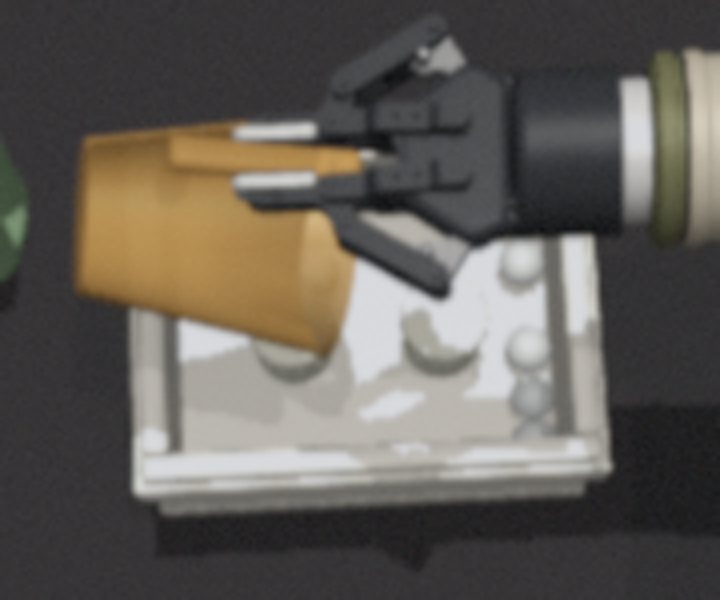

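View pics/s21z.png

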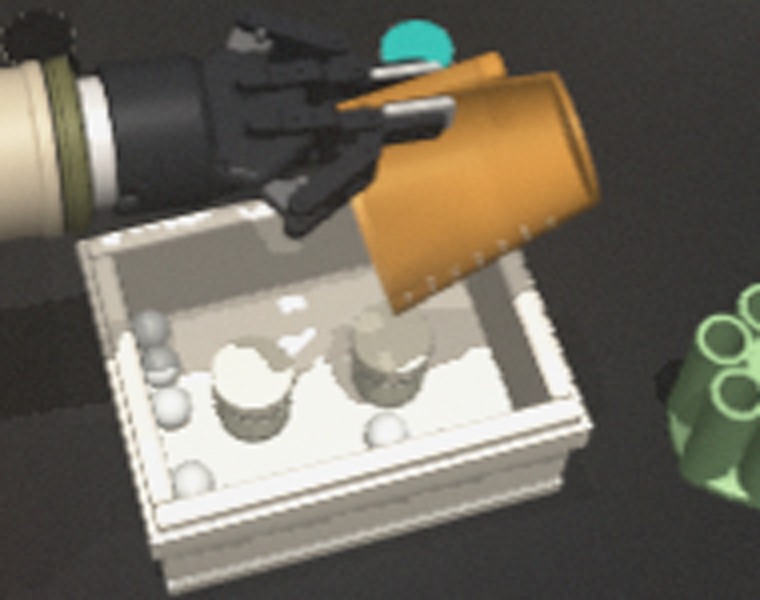

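The fz of -1.4 N fits an empty jug. Tilting back upright.

Request:
send_rows:
  motion:
    - [5,0.002,0.012,0,0.001,-0.002,-0.07]
    - [5,0.009,0.036,0,0.001,-0.002,-0.19]
    - [5,0.019,0.058,0,0.001,-0.002,-0.31]
    - [5,0.03,0.077,0,0.001,-0.002,-0.43]
    - [5,0.04,0.09,0,0.001,-0.003,-0.55]
    - [5,0.046,0.102,0,0.001,-0.003,-0.67]
    - [5,0.053,0.114,0,0.002,-0.003,-0.79]
    - [5,0.06,0.123,0,0.002,-0.003,-0.91]
    - [5,0.064,0.13,0,0.002,-0.004,-1.03]
    - [5,0.067,0.133,0,0.002,-0.004,-1.15]

```text
clock: 24.97
position: [0.6497, 0.2409, 0.2491]
ee_rot: [-0.414, 0.57, -0.416, 0.575]
ft_force: [0.4, 0.8, -3.0]
grip_width: 0.17
```

```bash
python3 - <<'E'
from h import *
st()
Rj=R.from_euler('z',-90,degrees=True).as_matrix(); p,M=jt(Rj,[.63,.17,.18]); delta(p,M)
E
```

```text
t 24.97 p [0.6497 0.2409 0.2491] F [ 0.4  0.8 -3. ] g 0.17
[[ 0.003  0.007  1.   ]
 [-0.95   0.311  0.001]
 [-0.311 -0.95   0.007]]
q [ 0.111  0.443 -0.527  1.283 -0.078  1.35  -0.345]
delta [ 0.0133  0.0394 -0.02  ] [-0.0049  0.001  -0.6593] rows 5.3
```

Request:
send_rows:
  motion:
    - [5,0.002,0.006,-0.003,-0.001,0,-0.1]
    - [5,0.004,0.012,-0.006,-0.002,0,-0.2]
    - [5,0.007,0.02,-0.01,-0.003,0,-0.32]
    - [5,0.009,0.027,-0.013,-0.003,0,-0.44]
    - [5,0.011,0.033,-0.017,-0.004,0.001,-0.55]
    - [5,0.013,0.039,-0.02,-0.005,0.001,-0.659]
    - [5,0.013,0.039,-0.02,-0.005,0.001,-0.659]

```text
clock: 25.55
position: [0.6254, 0.2467, 0.2023]
ee_rot: [0.582, -0.406, 0.573, -0.409]
ft_force: [-1.1, 2.6, -3.0]
grip_width: 0.17
```

```bash
python3 - <<'E'
from h import *
st()
Rj=R.from_euler('z',-35,degrees=True).as_matrix(); p,M=jt(Rj,[.52,.29,.16]); delta(p,M)
c=cam('top');save(c,'t22');i=c['pixels'][100:250,180:360];cv2.imwrite('pics/t22z.png',cv2.cvtColor(cv2.resize(i,None,fx=4,fy=4,interpolation=2),cv2.COLOR_RGB2BGR))
c=cam('scene');save(c,'s22');i=c['pixels'][120:320,210:440];cv2.imwrite('pics/s22z.png',cv2.cvtColor(cv2.resize(i,None,fx=3.4,fy=3,interpolation=2),cv2.COLOR_RGB2BGR))
E
```

```text
t 25.55 p [0.6254 0.2467 0.2023] F [-1.1  2.6 -3. ] g 0.17
[[ 0.013 -0.004  1.   ]
 [-0.942 -0.335  0.011]
 [ 0.335 -0.942 -0.008]]
q [-0.368  0.606 -0.387  1.129  0.472  1.675 -0.71 ]
delta [-0.086  -0.0133 -0.162 ] [ 0.3278 -0.8905 -0.0034] rows 7.6
```

View pics/t22z.png

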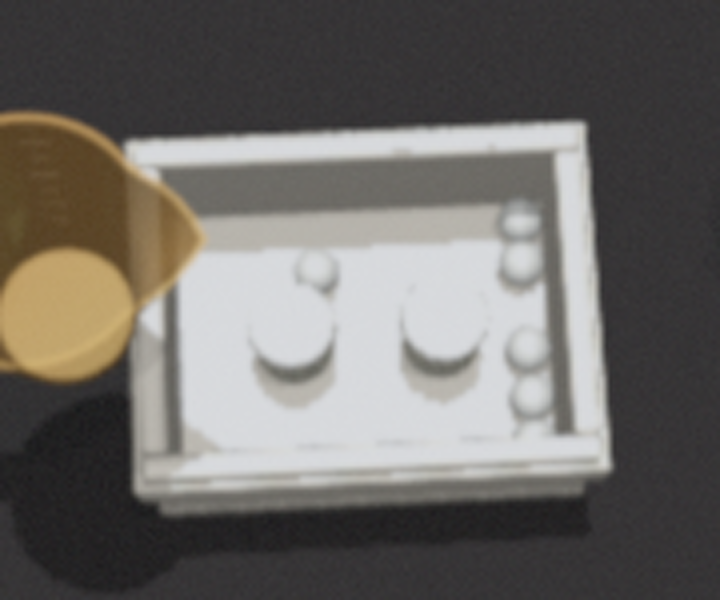

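View pics/s22z.png

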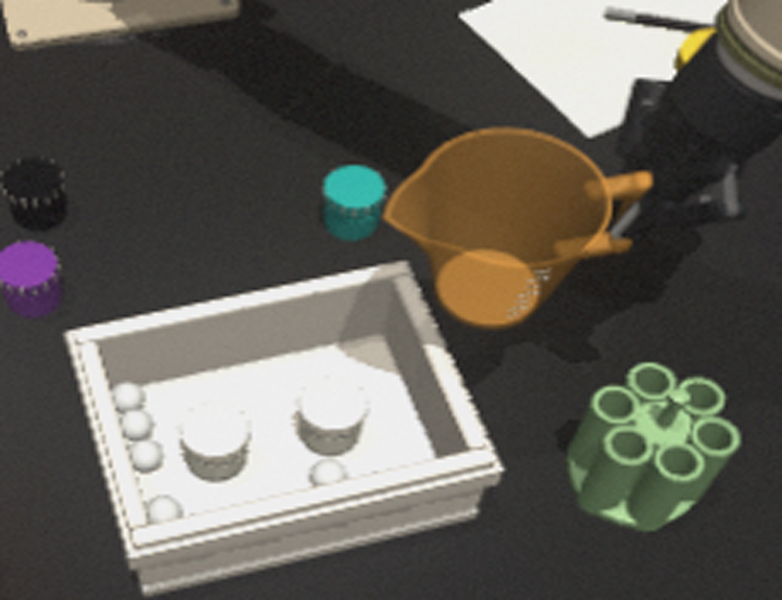

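All six balls are in the box: in the top view at (520,220), (520,262), (527,350), (530,398), (528,432) and (316,270). The jug is empty and both jars are upright. Now the jug goes back on the bench.

Request:
send_rows:
  motion:
    - [5,-0.01,-0.002,-0.018,0.036,-0.1,0]
    - [5,-0.02,-0.003,-0.036,0.073,-0.2,0]
    - [5,-0.029,-0.004,-0.054,0.11,-0.3,0]
    - [5,-0.038,-0.006,-0.072,0.146,-0.4,0]
    - [5,-0.048,-0.007,-0.09,0.182,-0.5,0]
    - [5,-0.057,-0.009,-0.108,0.22,-0.6,0]
    - [5,-0.067,-0.01,-0.126,0.255,-0.7,0]
    - [5,-0.076,-0.012,-0.144,0.293,-0.8,0]
    - [5,-0.086,-0.013,-0.162,0.328,-0.89,0]
    - [5,-0.086,-0.013,-0.162,0.328,-0.89,-0.003]

```text
clock: 26.48
position: [0.4649, 0.3262, 0.1912]
ee_rot: [0.696, -0.094, 0.329, -0.631]
ft_force: [-0.0, -0.2, -1.7]
grip_width: 0.172
```

```bash
python3 - <<'E'
from h import *
st();print(jugnow().round(3))
Rj=R.from_euler('z',0,degrees=True).as_matrix(); p,M=jt(Rj,[.48,.33,.06]); delta(p,M)
E
```

```text
t 26.48 p [0.4649 0.3262 0.1912] F [-0.  -0.2 -1.7] g 0.172
[[ 0.766  0.284  0.577]
 [-0.546 -0.185  0.817]
 [ 0.339 -0.941  0.013]]
q [-0.349  0.205 -0.645  1.711  0.488  1.297 -0.171]
[[ 0.817  0.577 -0.008  0.523]
 [-0.577  0.817 -0.007  0.286]
 [ 0.003  0.01   1.     0.164]
 [ 0.     0.     0.     1.   ]]
delta [-0.0796  0.0813 -0.0302] [ 0.1981 -0.5819  0.0073] rows 4.9
```

Request:
send_rows:
  motion:
    - [5,-0.013,0.012,-0.005,0.033,-0.097,0]
    - [5,-0.026,0.026,-0.01,0.066,-0.194,0]
    - [5,-0.04,0.04,-0.015,0.1,-0.29,0.003]
    - [5,-0.053,0.054,-0.02,0.132,-0.388,0.005]
    - [5,-0.066,0.068,-0.025,0.165,-0.485,0.006]
    - [5,-0.08,0.081,-0.03,0.198,-0.582,0.007]
    - [5,-0.08,0.081,-0.03,0.198,-0.582,0.007]
    - [5,-0.08,0.081,-0.03,0.198,-0.582,0.007]

```text
clock: 27.15
position: [0.4134, 0.3276, 0.087]
ee_rot: [0.698, 0.116, 0.126, -0.696]
ft_force: [0.4, 0.2, -1.6]
grip_width: 0.172
```

```bash
python3 - <<'E'
from h import *
st();J=jugnow();print(J.round(3))
Rj=R.from_euler('z',0,degrees=True).as_matrix(); p,M=jt(Rj,[.48,.33,.003]); delta(p,M)
E
```

```text
t 27.15 p [0.4134 0.3276 0.087 ] F [ 0.4  0.2 -1.6] g 0.172
[[ 0.942  0.336  0.014]
 [-0.013 -0.005  1.   ]
 [ 0.336 -0.942  0.   ]]
q [-0.267  0.092 -0.71   2.059  0.456  0.869  0.315]
[[ 1.     0.014  0.     0.484]
 [-0.014  1.     0.002  0.327]
 [-0.    -0.002  1.     0.06 ]
 [ 0.     0.     0.     1.   ]]
delta [-0.0227  0.0521  0.0023] [ 0.007  -0.0126 -0.0001] rows 1.4
```

Request:
send_rows:
  motion:
    - [5,-0.007,0.019,0,0,0,0]
    - [5,-0.013,0.038,0,0,0,0]
    - [5,-0.017,0.047,0,0,0,0]
    - [5,-0.0185,0.052,0,0,0,0]
    - [5,-0.0195,0.055,0,0,0,0]
    - [5,-0.02,0.057,0,0,0,0]
    - [5,-0.02,0.057,0,0,0,0]

```text
clock: 27.73
position: [0.4141, 0.3298, 0.0274]
ee_rot: [0.697, 0.117, 0.125, -0.697]
ft_force: [1.2, -0.2, -0.2]
grip_width: 0.167
```

```bash
python3 - <<'E'
from h import *
st();J=jugnow();print(J.round(4)[:3,3])
E
```

```text
t 27.73 p [0.4141 0.3298 0.0274] F [ 1.2 -0.2 -0.2] g 0.167
[[ 0.941  0.337  0.01 ]
 [-0.01  -0.002  1.   ]
 [ 0.337 -0.941  0.001]]
q [-0.312  0.2   -0.687  2.107  0.607  0.775  0.165]
[4.845e-01 3.291e-01 2.000e-04]
```

The bench is carrying the jug's weight. Release and back off.

Request:
send_rows:
  motion:
    - [60,-0.0003,0.001,0,0,0,0]
    - [100,0,0.001,0,0,0,0]
    - [100,0,0.001,0,0,0,0]
    - [100,0,0.001,0,0,0,0]
    - [100,0,0,0,0,0,0]
    - [100,0,-0.02,0,0,0,0]
    - [100,0,-0.05,0,0,0,0]
    - [100,0,-0.09,0,0,0,0]
    - [100,0,-0.13,0,0,0,0]
    - [100,0,-0.17,0,0,0,0]
  squeeze: 50

```text
clock: 28.57
position: [0.3545, 0.3294, 0.1875]
ee_rot: [0.697, 0.117, 0.123, -0.696]
ft_force: [1.0, -0.4, 0.5]
grip_width: 1.003
```

```bash
python3 - <<'E'
from h import *
st()
for n in ['top','scene']:
    c=cam(n);save(c,n+'23'); P=cloud(c); h=cv2.cvtColor(c["pixels"],cv2.COLOR_RGB2HSV)
    white=(h[...,1]<60)&(h[...,2]>100); z=P[...,2]
    for name,lo,hi in [("slab",.024,.040),("bar",.052,.068)]:
        for m in comps(white&(P[...,0]>.25)&(P[...,0]<.8)&(P[...,1]<-.12)&(P[...,1]>-.6)&(z>lo)&(z<hi),150):
            p=P[m]; r=cv2.minAreaRect((p[:,:2]*1000).astype(np.float32)); print(n,name,np.median(p[:,2]).round(4),np.round(r[0],1),np.round(r[1],1),round(r[2],1))
    m=white&(z>.107)&(z<.123)&(P[...,0]>.5)&(P[...,0]<.8)&(abs(P[...,1])<.2); p=P[m]; r=cv2.minAreaRect((p[:,:2]*1000).astype(np.float32)); print("rim",np.round(r[0],1),np.round(r[1],1),round(r[2],2))
E
```

```text
t 28.57 p [0.3545 0.3294 0.1875] F [ 1.  -0.4  0.5] g 1.003
[[ 0.942  0.335  0.008]
 [-0.007 -0.002  1.   ]
 [ 0.335 -0.942  0.   ]]
q [-0.261 -0.144 -0.742  2.01   0.218  1.065  0.467]
top slab 0.033 [ 497.9 -341.6] [261.3 202.6] 84.7
top bar 0.0605 [ 498.6 -340.5] [109.3  28.5] 85.0
rim [650.4  16.1] [207.6 267.4] 2.5
scene slab 0.0317 [ 496.8 -342.4] [261.5 204.2] 85.1
scene bar 0.059 [ 497.7 -341.3] [111.7  30.3] 83.0
rim [652.2  17.3] [206.4 263.7] 2.09
```

View pics/scene23.png

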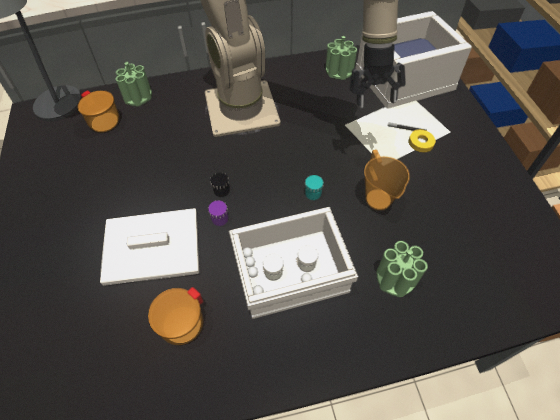

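View pics/top23.png

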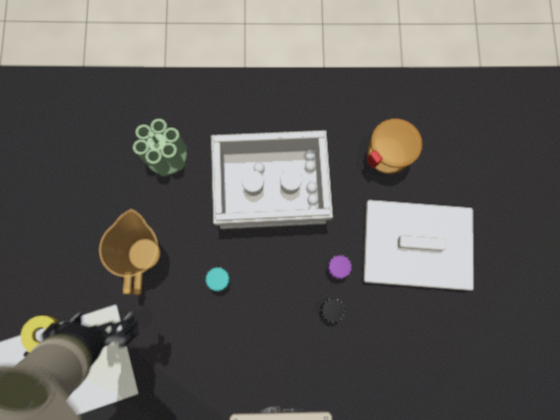

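The jug stands upright and empty, and the lid and box haven't moved. Now the lid.

```bash
python3 - <<'E'
from h import *
delta([.498,-.341,.16],Rdir(DOWN,az(-5.1)))
E
```

```text
delta [ 0.1274  0.0769 -0.6731] [-0.2936  1.6342  0.2609] rows 16.5
```

Request:
send_rows:
  motion:
    - [100,0.127,0.05,-0.673,-0.294,1.634,0.261]
    - [100,0.127,0.05,-0.673,-0.294,1.634,0.261]
    - [100,0.127,0.05,-0.673,-0.294,1.634,0.261]
    - [100,0.127,0.05,-0.673,-0.294,1.634,0.261]
    - [100,0.127,0.05,-0.673,-0.294,1.634,0.261]
    - [100,0.127,0.05,-0.673,-0.294,1.634,0.261]
    - [100,0.127,0.05,-0.673,-0.294,1.634,0.261]
    - [100,0.127,0.05,-0.673,-0.294,1.634,0.261]
    - [100,0.127,0.05,-0.673,-0.294,1.634,0.261]
    - [100,0.127,0.05,-0.673,-0.294,1.634,0.261]

```text
clock: 29.5
position: [0.435, -0.0818, 0.1833]
ee_rot: [0.576, -0.379, 0.447, -0.57]
ft_force: [1.9, 1.6, 1.6]
grip_width: 0.999
```

```bash
python3 - <<'E'
from h import *
st()
delta([.498,-.341,.10],Rdir(DOWN,az(-5.1)))
E
```

```text
t 29.5 p [ 0.435  -0.0818  0.1833] F [1.9 1.6 1.6] g 0.999
[[ 0.314  0.073  0.947]
 [-0.946 -0.063  0.318]
 [ 0.083 -0.995  0.049]]
q [ 0.205 -0.127 -0.161  1.991  0.043  1.2    0.353]
delta [ 0.258   0.1039 -0.027 ] [-0.0658  0.4109  0.0719] rows 6.7
```

Request:
send_rows:
  motion:
    - [100,0.258,0.05,-0.027,-0.066,0.411,0.072]
    - [100,0.258,0.05,-0.027,-0.066,0.411,0.072]
    - [100,0.258,0.05,-0.027,-0.066,0.411,0.072]
    - [100,0.258,0.05,-0.027,-0.066,0.411,0.072]
    - [100,0.258,0.05,-0.027,-0.066,0.411,0.072]
    - [100,0.258,0.08,-0.027,-0.066,0.411,0.072]
    - [100,0.258,0.104,-0.027,-0.066,0.411,0.072]
    - [100,0.258,0.104,-0.027,-0.066,0.411,0.072]

```text
clock: 30.17
position: [0.496, -0.3419, 0.0928]
ee_rot: [-0.479, 0.524, -0.519, 0.476]
ft_force: [-1.8, 0.6, -1.1]
grip_width: 1.001
```

```bash
python3 - <<'E'
from h import *
st()
delta([.498,-.341,-.008],Rdir(DOWN,az(-5.1)))
c=cam('wrist');save(c,'w24');P=cloud(c);h=cv2.cvtColor(c["pixels"],cv2.COLOR_RGB2HSV)
for m in comps((h[...,1]<60)&(h[...,2]>70)&(P[...,2]>.053)&(P[...,2]<.068)&(P[...,1]<-.2),150):
    p=P[m]; r=cv2.minAreaRect((p[:,:2]*1000).astype(np.float32)); print(np.median(p[:,2]).round(4),np.round(r[0],1),np.round(r[1],1),round(r[2],1))
E
```

```text
t 30.17 p [ 0.496  -0.3419  0.0928] F [-1.8  0.6 -1.1] g 1.001
[[-0.088 -0.008  0.996]
 [-0.996  0.002 -0.088]
 [-0.001 -1.    -0.008]]
q [ 0.46   0.361  0.081  1.645 -0.028  1.145  0.46 ]
delta [-0.001   0.1008  0.0028] [ 0.0084  0.0008 -0.0009] rows 2.4
0.059 [ 498.3 -340.7] [109.1  28.1] 85.0
```

View pics/w24.png

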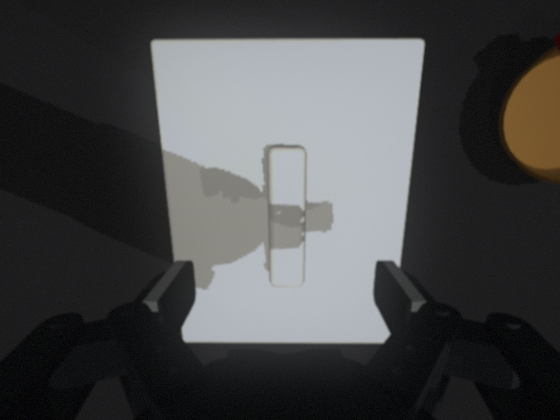

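Request:
send_rows:
  motion:
    - [100,-0.001,0.035,0.003,0.008,0,0]
    - [100,-0.001,0.07,0.003,0.008,0,0]
    - [100,-0.001,0.092,0.003,0.008,0,0]
    - [100,-0.001,0.1,0.003,0.008,0,0]
    - [100,-0.001,0.1,0.003,0.008,0,0]
    - [10,-0.001,0.1,0.003,0.008,0,0]
    - [10,-0.001,0.1,0.003,0.008,0,0]
    - [10,-0.001,0.1,0.003,0.008,0,0]
    - [10,-0.001,0.1,0.003,0.008,0,0]
    - [10,-0.001,0.1,0.003,0.008,0,0]
  squeeze: 50

```text
clock: 31.05
position: [0.5032, -0.3382, 0.0011]
ee_rot: [0.477, -0.518, 0.523, -0.481]
ft_force: [3.3, -1.4, 3.7]
grip_width: 0.319
```

```bash
python3 - <<'E'
from h import *
st()
E
```

```text
t 31.05 p [ 0.5032 -0.3382  0.0011] F [ 3.3 -1.4  3.7] g 0.319
[[-0.083  0.009  0.996]
 [-0.997 -0.002 -0.083]
 [ 0.001 -1.     0.01 ]]
q [ 0.463  0.459  0.069  1.722 -0.041  0.953  0.465]
```

Request:
send_rows:
  motion:
    - [10,0,0,0,0,0,0]
    - [10,0,0,0,0,0,0]
    - [10,0,0,0,0,0,0]
  squeeze: 70

```text
clock: 31.3
position: [0.5033, -0.3383, 0.0012]
ee_rot: [0.477, -0.518, 0.523, -0.481]
ft_force: [-0.3, 1.4, 6.3]
grip_width: 0.31
```

```bash
python3 - <<'E'
from h import *
st();c=cam('wrist');save(c,'w25');P=cloud(c)
c=cam('scene');i=c['pixels'][190:300,90:240];cv2.imwrite('pics/s25z.png',cv2.cvtColor(cv2.resize(i,None,fx=5,fy=5,interpolation=2),cv2.COLOR_RGB2BGR))
E
```

```text
t 31.3 p [ 0.5033 -0.3383  0.0012] F [-0.3  1.4  6.3] g 0.31
[[-0.083  0.009  0.996]
 [-0.997 -0.002 -0.083]
 [ 0.001 -1.     0.01 ]]
q [ 0.463  0.459  0.069  1.722 -0.041  0.953  0.465]
```

View pics/w25.png

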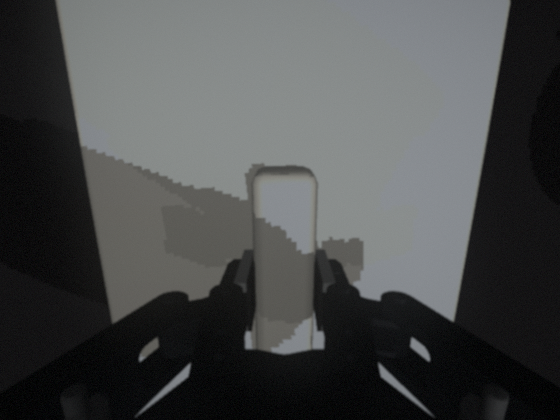

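View pics/s25z.png

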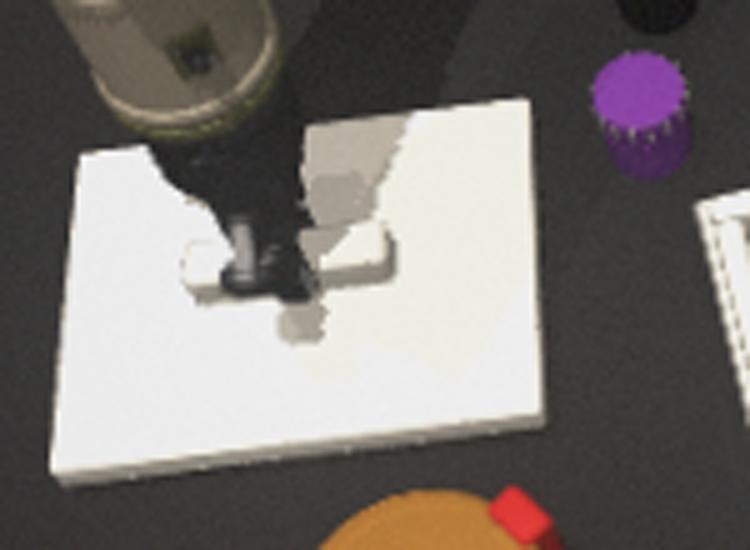

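The bar is gripped at 0.31, about 27 mm. Lift, then measure how the lid sits in the hand.

Request:
send_rows:
  motion:
    - [10,0,-0.012,0,0,0,0]
    - [10,0,-0.03,0,0,0,0]
    - [10,0,-0.055,0,0,0,0]
    - [10,0,-0.085,0,0,0,0]
    - [10,0,-0.115,0,0,0,0]
    - [10,0,-0.145,0,0,0,0]
    - [10,0,-0.17,0,0,0,0]
    - [10,0,-0.17,0,0,0,0]
    - [10,0,-0.17,0,0,0,0]

```text
clock: 32.15
position: [0.502, -0.3381, 0.1722]
ee_rot: [0.476, -0.517, 0.524, -0.481]
ft_force: [-0.2, 0.1, -2.0]
grip_width: 0.313
```

```bash
cat > lidm.py <<'E'
from h import *
def run():
    ob,M=st(); p=np.array(ob['position'])
    for n in ['wrist','top','scene']:
        c=cam(n);save(c,n+'_lid%d'%int(ob['clock']));P=cloud(c);h=cv2.cvtColor(c["pixels"],cv2.COLOR_RGB2HSV)
        L=(P-p)@M
        w=(h[...,1]<70)&(h[...,2]>60)
        for nm,lo,hi in [("slab",-.044,-.020),("bar",-.068,-.048)]:
            m=w&(L[...,1]>lo)&(L[...,1]<hi)&(abs(L[...,0])<.2)&(abs(L[...,2])<.2)
            cs=comps(m,150)
            if not cs: print(n,nm,"none"); continue
            m=max(cs,key=lambda a:a.sum()); q=L[m]
            A=np.c_[q[:,0],q[:,2],np.ones(len(q))]; s=np.linalg.lstsq(A,q[:,1],rcond=None)[0]
            r=cv2.minAreaRect((q[:,[0,2]]*1000).astype(np.float32))
            print(n,nm,len(q),"medy",np.median(q[:,1]).round(4),"slope x,z deg",np.degrees(s[:2]).round(2),"rect(x,z)",np.round(r[0],1),np.round(r[1],1),round(r[2],2))
E
python3 -c "
import lidm; lidm.run()"
```

```text
t 32.15 p [ 0.502  -0.3381  0.1722] F [-0.2  0.1 -2. ] g 0.313
[[-0.083  0.011  0.996]
 [-0.997 -0.003 -0.083]
 [ 0.002 -1.     0.011]]
q [ 0.452  0.289  0.082  1.565 -0.028  1.277  0.455]
wrist slab 109664 medy -0.0301 slope x,z deg [0.04 0.55] rect(x,z) [-42.    0.4] [162.4 199.8] 0.24
wrist bar 10889 medy -0.0578 slope x,z deg [-0.54  0.29] rect(x,z) [-8.   0.6] [28.1 87.7] 89.95
top slab 7014 medy -0.0302 slope x,z deg [-0.06  0.61] rect(x,z) [-19.3  -0.8] [201.6 215. ] 89.9
top bar 437 medy -0.0575 slope x,z deg [-2.17 -1.28] rect(x,z) [-21.9   2.1] [38.8 61.7] 80.32
scene slab 6278 medy -0.0275 slope x,z deg [0.2  0.86] rect(x,z) [ 4.3 -1.6] [260.8 202.3] 0.09
scene bar 242 medy -0.0557 slope x,z deg [-3.49  3.52] rect(x,z) [-27.9  -1.7] [48.3 44. ] 9.5
```

The lid sits level and parallel in the hand, offset about +3 mm along tool x. I'll carry it over the box, keeping the hand's slight tilt so the lid stays level.

```bash
python3 - <<'E'
from h import *
ob=get_obs();M=R.from_quat(ob['ee_rot']).as_matrix()
d=2.4-np.degrees(np.arctan2(M[1,2],M[0,2])); M2=R.from_euler('z',d,degrees=True).as_matrix()@M
np.save('Mlid.npy',M2); print(d); delta([.6505,.0196,.175],M2)
E
```

```text
7.173031923724734
delta [-0.3681 -0.0053  0.1197] [-1.000e-04 -1.252e-01  8.000e-04] rows 9.3
```

Request:
send_rows:
  motion:
    - [10,-0.02,-0.005,0.007,0,0,0]
    - [10,-0.05,-0.005,0.017,0,-0.015,0]
    - [10,-0.085,-0.005,0.028,0,-0.03,0]
    - [10,-0.12,-0.005,0.039,0,-0.045,0]
    - [10,-0.155,-0.005,0.05,0,-0.06,0]
    - [10,-0.19,-0.005,0.062,0,-0.075,0]
    - [10,-0.225,-0.005,0.073,0,-0.09,0]
    - [10,-0.26,-0.005,0.085,0,-0.105,0]
    - [10,-0.295,-0.005,0.096,0,-0.12,0]
    - [10,-0.325,-0.005,0.106,0,-0.125,0]

```text
clock: 33.13
position: [0.6337, -0.0196, 0.1741]
ee_rot: [-0.51, 0.487, -0.49, 0.512]
ft_force: [0.9, -0.1, -1.5]
grip_width: 0.311
```

```bash
python3 - <<'E'
from h import *
st();delta([.6505,.0196,.17],np.load('Mlid.npy'))
E
```

```text
t 33.13 p [ 0.6337 -0.0196  0.1741] F [ 0.9 -0.1 -1.5] g 0.311
[[ 0.044  0.006  0.999]
 [-0.999 -0.     0.044]
 [ 0.001 -1.     0.006]]
q [ 0.047  0.36  -0.114  1.466  0.042  1.312 -0.027]
delta [-0.0385  0.0042  0.0185] [0.0006 0.0021 0.001 ] rows 1.0
```

Request:
send_rows:
  motion:
    - [10,-0.02,0.002,0.009,0,0,0]
    - [10,-0.033,0.004,0.016,0,0.001,0]
    - [10,-0.0385,0.004,0.0185,0,0.002,0]
    - [10,-0.0385,0.004,0.0185,0,0.002,0]
    - [10,-0.0385,0.02,0.0185,0,0.002,0]
    - [10,-0.0385,0.03,0.0185,0,0.002,0]
    - [10,-0.0385,0.035,0.0185,0,0.002,0]
    - [10,-0.0385,0.035,0.0185,0,0.002,0]

```text
clock: 33.8
position: [0.6499, 0.0149, 0.139]
ee_rot: [-0.509, 0.489, -0.492, 0.51]
ft_force: [0.3, -0.1, -1.1]
grip_width: 0.314
```

```bash
python3 - <<'E'
from h import *
import lidm; lidm.run()
delta([.6505,.0196,.106],np.load('Mlid.npy'))
for n in ['top','scene']:
    c=cam(n);P=cloud(c);h=cv2.cvtColor(c["pixels"],cv2.COLOR_RGB2HSV)
    m=(h[...,1]<70)&(h[...,2]>100)&(P[...,2]>.150)&(P[...,2]<.185)&(P[...,0]>.5)&(abs(P[...,1])<.2)
    p=P[m];r=cv2.minAreaRect((p[:,:2]*1000).astype(np.float32));print(n,np.median(p[:,2]),np.round(r[0],1),np.round(r[1],1),round(r[2],2))
E
ls -t pics | head -3
```

```text
t 33.8 p [0.6499 0.0149 0.139 ] F [ 0.3 -0.1 -1.1] g 0.314
[[ 0.038  0.005  0.999]
 [-0.999 -0.002  0.038]
 [ 0.002 -1.     0.005]]
q [-0.     0.418 -0.125  1.463  0.056  1.259 -0.094]
wrist slab 109633 medy -0.0301 slope x,z deg [0.04 0.55] rect(x,z) [-41.9   0.9] [162.2 200.7] 0.18
wrist bar 10882 medy -0.0578 slope x,z deg [-0.58  0.33] rect(x,z) [-7.8  0.6] [87.9 28.1] 0.01
top slab 2979 medy -0.0326 slope x,z deg [-0.24  0.21] rect(x,z) [-88.3   0.3] [ 79.1 201.9] 2.14
top bar none
scene slab 7144 medy -0.0324 slope x,z deg [0.09 0.68] rect(x,z) [3.7 0.6] [260.3 201.6] 0.13
scene bar 291 medy -0.0599 slope x,z deg [ 1.9  10.68] rect(x,z) [32.4  3.7] [51.1 36.4] 0.97
delta [-0.0036  0.0353 -0.0009] [-0.0024 -0.0029  0.0019] rows 0.9
top 0.17265155943312366 [651.3  11.2] [200.1 260.2] 2.15
scene 0.17200725516901483 [650.6  12.4] [202.5 260.9] 2.11
scene_lid33.png
top_lid33.png
wrist_lid33.png
```

The lid measures (0.651, 0.012), yaw 2.1°. It needs +5 mm in y; correct, then recheck.

Request:
send_rows:
  motion:
    - [10,-0.006,0.002,-0.001,0,-0.005,0]
    - [10,-0.006,0.004,-0.001,0,-0.005,0]
    - [10,-0.006,0.007,-0.001,0,-0.005,0]
    - [10,-0.006,0.009,-0.001,0,-0.005,0]
    - [10,-0.006,0.009,-0.001,0,-0.005,0]
    - [10,-0.006,0.009,-0.001,0,-0.005,0]

```text
clock: 34.55
position: [0.6498, 0.0224, 0.1314]
ee_rot: [-0.509, 0.487, -0.491, 0.513]
ft_force: [-0.5, -0.1, -1.1]
grip_width: 0.309
```

```bash
python3 - <<'E'
from h import *
st()
for n in ['top','scene']:
    c=cam(n);save(c,n+'26');P=cloud(c);h=cv2.cvtColor(c["pixels"],cv2.COLOR_RGB2HSV)
    m=(h[...,1]<70)&(h[...,2]>100)&(P[...,2]>.145)&(P[...,2]<.18)&(P[...,0]>.5)&(abs(P[...,1])<.2)
    p=P[m];r=cv2.minAreaRect((p[:,:2]*1000).astype(np.float32));print(n,np.median(p[:,2]),np.round(r[0],1),np.round(r[1],1),round(r[2],2))
E
```

```text
t 34.55 p [0.6498 0.0224 0.1314] F [-0.5 -0.1 -1.1] g 0.309
[[ 0.044  0.007  0.999]
 [-0.999 -0.001  0.045]
 [ 0.002 -1.     0.007]]
q [-0.008  0.422 -0.129  1.474  0.058  1.242 -0.1  ]
top 0.16277289067380335 [649.4  17.9] [199.6 260.3] 2.35
scene 0.16213445810677407 [649.1  18.5] [201.9 261.2] 2.07
```

View pics/scene26.png

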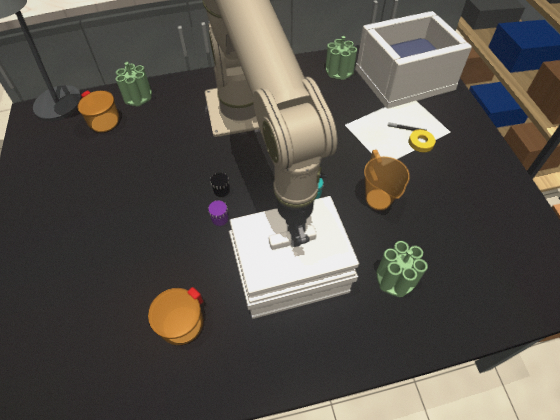

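Request:
send_rows:
  motion:
    - [10,0.001,0.003,0.001,0,0,0]
    - [10,0.0015,0.007,0.001,0,0,0]
    - [10,0.0015,0.011,0.001,0,0,0]
    - [10,0.0015,0.015,0.001,0,0,0]
    - [10,0.0015,0.018,0.001,0,0,0]
    - [10,0.0015,0.02,0.001,0,0,0]
    - [10,0.0015,0.02,0.001,0,0,0]

```text
clock: 35.23
position: [0.6508, 0.0211, 0.1109]
ee_rot: [-0.51, 0.487, -0.491, 0.512]
ft_force: [-0.4, -0.4, -1.4]
grip_width: 0.313
```

```bash
cat > lidw.py <<'E'
from h import *
st()
for n in ['top','scene']:
    c=cam(n);P=cloud(c);h=cv2.cvtColor(c["pixels"],cv2.COLOR_RGB2HSV)
    m=(h[...,1]<70)&(h[...,2]>100)&(P[...,2]>.127)&(P[...,2]<.158)&(P[...,0]>.5)&(abs(P[...,1])<.2)
    p=P[m];r=cv2.minAreaRect((p[:,:2]*1000).astype(np.float32));
    A=np.c_[p[:,0]-.65,p[:,1]-.017,np.ones(len(p))];s=np.linalg.lstsq(A,p[:,2],rcond=None)[0]
    print(n,np.median(p[:,2]).round(4),np.round(r[0],1),np.round(r[1],1),round(r[2],2),"slope mm/m",(s*1000).round(1))
E
python3 lidw.py
```

```text
t 35.23 p [0.6508 0.0211 0.1109] F [-0.4 -0.4 -1.4] g 0.313
[[ 0.045  0.007  0.999]
 [-0.999 -0.001  0.045]
 [ 0.001 -1.     0.007]]
q [-0.007  0.44  -0.129  1.493  0.061  1.205 -0.1  ]
top 0.1423 [650.6  16.5] [200.3 260.3] 2.41 slope mm/m [  1.   -0.7 142.2]
scene 0.1418 [650.   16.8] [202.7 260.6] 2.6 slope mm/m [ -9.9  -0.2 141.9]
```

The lid is at (0.6505, 0.0166), yaw 2.4°, which is exactly the target. The plug is entering with no contact force, and about 5 mm remain.

Request:
send_rows:
  motion:
    - [10,0,0.002,0,0,0,0]
    - [10,0,0.004,0,0,0,0]
    - [10,0,0.005,0,0,0,0]
    - [10,0,0.006,0,0,0,0]
    - [10,0,0.0065,0,0,0,0]
    - [10,0,0.0065,0,0,0,0]

```text
clock: 35.83
position: [0.6511, 0.021, 0.1062]
ee_rot: [-0.509, 0.486, -0.491, 0.513]
ft_force: [-4.5, -0.2, 7.5]
grip_width: 0.31
```

```bash
python3 lidw.py
```

```text
t 35.83 p [0.6511 0.021  0.1062] F [-4.5 -0.2  7.5] g 0.31
[[ 0.044  0.008  0.999]
 [-0.999 -0.001  0.045]
 [ 0.001 -1.     0.008]]
q [-0.006  0.443 -0.129  1.499  0.061  1.195 -0.1  ]
top 0.1376 [651.3  16.5] [200.2 260.1] 2.64 slope mm/m [  0.9  -0.7 137.6]
scene 0.1368 [650.9  17.6] [202.3 261. ] 2.29 slope mm/m [ -5.6   0.2 137. ]
```

The slab top is at 0.137 m, the seated height, and level, with 7.5 N of contact. Release and withdraw.

Request:
send_rows:
  motion:
    - [60,0,0.0,0,0,0,0]
    - [100,0,0,0,0,0,0]
    - [100,0,0,0,0,0,0]
    - [100,0,0,0,0,0,0]
    - [100,0,0,0,0,0,0]
    - [100,0,-0.03,0,0,0,0]
    - [100,0,-0.07,0,0,0,0]
    - [100,0,-0.11,0,0,0,0]
    - [100,0,-0.12,-0.04,0,0,0]
    - [100,0,-0.12,-0.08,0,0,0]

```text
clock: 36.77
position: [0.5726, 0.0181, 0.2283]
ee_rot: [-0.507, 0.485, -0.493, 0.515]
ft_force: [-1.0, 0.5, 0.2]
grip_width: 0.998
```

Request:
send_rows:
  motion:
    - [100,-0.04,-0.03,-0.04,0,0,0]
    - [100,-0.08,-0.03,-0.08,0,0,0]
    - [100,-0.12,-0.03,-0.1,0,0,0]
    - [100,-0.16,-0.03,-0.12,0,0,0]
    - [100,-0.2,-0.03,-0.12,0,0,0]
    - [100,-0.2,-0.03,-0.12,0,0,0]
    - [100,-0.2,-0.03,-0.12,0,0,0]

```text
clock: 37.35
position: [0.4379, 0.2196, 0.2539]
ee_rot: [-0.511, 0.484, -0.488, 0.516]
ft_force: [0.4, 1.1, -0.4]
grip_width: 0.999
```

```bash
python3 lidw.py; python3 - <<'E'
from h import *
for n in ['top','scene']: c=cam(n);save(c,n+'27')
i=c['pixels'][190:320,210:380];cv2.imwrite('pics/s27z.png',cv2.cvtColor(cv2.resize(i,None,fx=4.5,fy=4.5,interpolation=2),cv2.COLOR_RGB2BGR))
E
```

```text
t 37.35 p [0.4379 0.2196 0.2539] F [ 0.4  1.1 -0.4] g 0.999
[[ 0.055  0.008  0.998]
 [-0.999  0.002  0.055]
 [-0.001 -1.     0.008]]
q [-0.211  0.018 -0.352  1.703  0.009  1.414 -0.509]
top 0.1377 [651.4  16.3] [201.6 260.2] 2.46 slope mm/m [  0.4  -1.3 137.8]
scene 0.1369 [650.1  17.9] [203.1 261.7] 2.3 slope mm/m [ -4.8   0.4 137. ]
```

View pics/scene27.png

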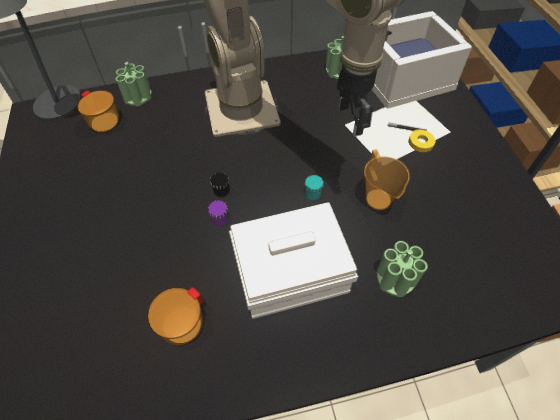

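View pics/s27z.png

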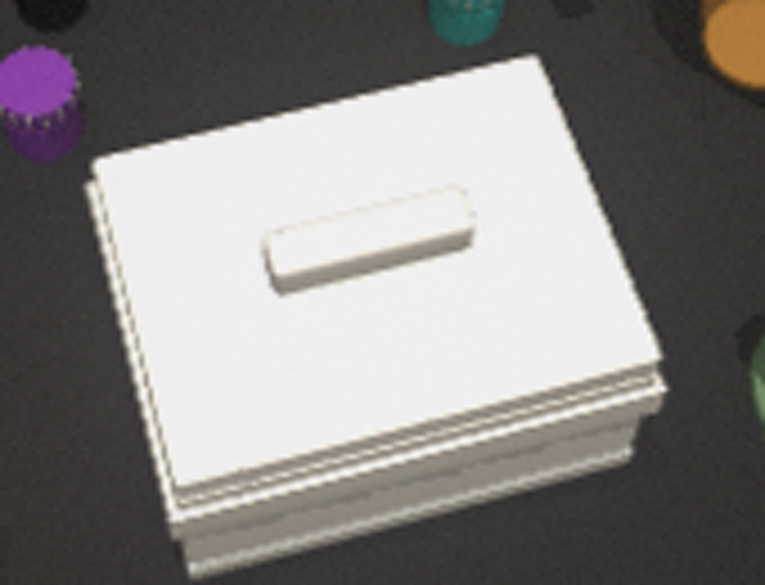

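View pics/top27.png

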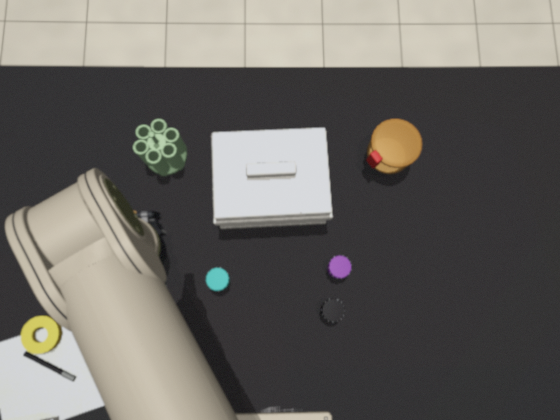

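The lid is closed and flat on the box, the jug stands upright at (385,183) in the scene view, and the carrier and bucket are where they were. Handing in.

```bash
python3 -c "
from workcell import *
print(hand_in())"
```

```text
the job is handed in; nothing more can be done
None
```

The cool box is packed, closed and handed in at about 37 s on the robot clock, with nothing knocked or dropped.

**What I did**
- **Jars:** only two white sample jars were on the bench. Both now stand upright on the box floor; I left the black, purple and turquoise ones alone.
- **Balls:** I took the jug by its handle, turned the spout over the box and poured. All six balls could be counted in the box before it was closed, and the jug was visibly empty.
- **Jug:** it is back upright on the bench.
- **Lid:** I gripped it by its bar and set it into the box mouth.

**Last checks**
- **Lid height:** both cameras put the slab top at 0.137–0.138 m; seated is 0.137 m.
- **Lid level:** the top view shows it flat within about 1 mm/m. The scene view gave a slope of about 5 mm/m in x, roughly 1 mm across the lid, which is at the limit of the calibration.
- **Lid alignment:** centre and yaw match the box to within about 1–2 mm and 0.3°.
- **Bystanders:** the carrier and the bucket look unmoved in both views.

**What disagreed:** the fingertips sit about 43 mm behind the reported TCP. My first try at a jar therefore closed above its cap without touching it. I measured the offset with the wrist camera and used it for every later grasp.

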